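Clamp the marked egg cassette under the inspection lamp

ROBOT

A 7-joint arm with a two-finger parallel gripper is mounted at the origin on the work surface. World frame = base frame: x ahead of the robot, y to its left, z up, the work surface at z = 0. Lengths are in m, angles in rad, forces in N, time in s.
With the tool pointing down it reaches from about 0.4 to 0.85 m from the base axis. Payload 10.4 kg.
Tool frame: the origin (TCP) lies midway between the tips of the shut fingers; the grasp point (between the pads) lies r.grip_point_offset behind it (r.grip_point_offset is the distance from the TCP to the grasp point, in m); z points along the fingers, y is the line along which they close (so a half turn about z gives the same grasp; the last joint's range is limited). The gripper opens to 87 mm and grips with 3 to 60 N. Pads are 19 mm wide; open, the fingers measure 117 mm over their backs; the gripper's body (75 mm by 190 mm) begins 51 mm behind the grasp point.
Start: joints at [-1.311, 0.332, -0.065, 1.46, 0.022, 1.35, -0.088], TCP at [0.174, 0.6, 0.223] pointing down, gripper open.
Joint ranges: [-2.6, 2.6], [-0.5, 2.12], [-1.47, 1.34], [0.16, 2.42], [-1.27, 4.41], [0.06, 2.06], [-2.6, 2.6]. Speed limits (rad/s): [2.22, 2.22, 2.79, 2.79, 3.14, 3.14, 3.14].

INTERFACE

Orientations are given as a unit quaternion [x, y, z, w].
In Python, from bench import r gives the robot as it stands.
- The arm moves only by the tool play_rows, never from a script. Its arguments are lists of equal length, an entry for each row: "claw": the closure, from 0 (fully open) to 1 (shut); "delta_pos": the shift along the tool's x, y, z scaled (see below), a list of three; "delta_rot": the turn, a rotation vector about the tool's x, y, z scaled (see below), a list of three. A call has 1 to 8 rows; each row shifts and turns the commanded pose from where the row before left it, along the tool's axes as they then stand; what a row does not reach is not made up. The controller multiplies each number of a shift by 200 mm and each number of a turn by pi rad. A row lasts 1/10 s, in which the tool goes at most 50 mm and 8.59 degrees, less where a joint would pass 70% of its speed; a pose out of reach is approached as far as the arm can. A call with a number of a shift or a turn outside -1 to 1 is refused whole. A call with a gripper value outside its range is refused whole. The fingers move at their own pace and stop on an object; "squeeze" is the grip in N (left out, the last holds). Time passes only in rows, so rows that do not move let the fingers close. It gives the time, the measured TCP pose, the force, the opening and the grip force at its end, in the units of the state.
- r.read_state(): the state, without advancing time (a new reading comes with each control period).
- r.camera(name): name is "side" or "top" or "wrist"; returns a dict with "pixels" (420x560x3 uint8, red, green, blue), "camera_matrix" (3x3 intrinsics, pixels), "D" ([k1, k2, p1, p2, k3] as OpenCV has them; the pictures are not rectified), "cam_to_world" (4x4, takes a point from camera to world coordinates); the wrist camera has in their place "hand_eye" (4x4, takes a point from camera to tool coordinates, whose origin is the TCP and whose axes are the flange's). Camera axes: x right, y up, looking along -z (the intrinsics and any distortion apply to the point x, -y, -z); pixel columns grow to the right and rows downward; lengths in m; the calibration is good to about 2 mm. A picture is of the moment at which its call begins: read the wrist's pose just before it. There is no depth.
- r.close_job(): hands the job in; it is judged then, once.
The state is a dict: "time": time; "joint_positions": joint angles; "joint_vel": joint speeds; "joint_torque": joint torques, N m; "ee_pos": TCP position; "eef_rot": TCP orientation; "ft_force": force on the tool from outside, world axes, zero at the start; "torque": the same for the moment, N m; "width": finger opening in m; "grip_force": force on a finger pad.
Only numpy, scipy, OpenCV 4.12 (cv2) and the standard library are available. Lean on these libraries where they do the work, as an engineer would, in place of code of your own. Each camera call takes 0.05 s, during which the arm holds its last target. There are 200 camera calls.

TASK

Take the egg cassette with the orange grip out of the green tray and clamp it in the inspection frame: flip the cam lever with the red knob up to free the sliding green fence, lay the cassette flat on the frame against the fixed stop with its middle on the black centre line and its grip rib parallel to the stop, slide the fence up snug against it, then flip the lever fully down again to lock the fence. Do not bump the lamp over the frame, and leave the other cassettes, the jar and the loupe where they stand.

Things in the scene. Friction and masses are not known exactly. Their poses are not given: they have to be found in the camera images.
- frame: Fixed aluminium base plate 260 x 260 x 12 mm; origin at the centre of its underside, x away from the robot at yaw 0, y left. In its frame (mm): green stop block x -100..-20, y 90..115, top z 30, its face (y = 90) looks to -y; black centre line along y at x = -60; steel rail along y at x 55..85, top z 42.
- lamp: White lamp bar fixed over the frame; origin and axes as frame. In that frame (mm): bar x 35..85, y -150..150, z 270..296, on two 14 mm posts at x = 115, y = +-118. It hangs above the cam lever, which must be reached with the tool tilted, under the bar's front edge from the robot's side.
- slot (a point): Where the centre of the cassette's underside belongs: on the plate's top on the centre line, 30 mm (half the cassette) from the stop's face; in the frame of frame (-60, 60, 12) mm; axes as frame.
- fence (a joint): Position of the sliding green fence, m, 0 to 0.10, growing away from the stop (frame -y). Gap between stop face and fence face = 0.040 + this value, so 0.020 is closed on the 60 mm cassette. About 1.5 N slides it when freed; locked, the cam holds it.
- fence_face (a point): On the fence's face (looks to frame +y), on the centre line, 10 mm above the plate. The fence arm is 20 mm thick in y, x from -35 to +100 mm of this point, top 19 mm above the plate; it ends in a carriage on the rail, 50 mm wide from the face towards -y, top 70 mm above the table. Lever hinge (axis along frame y) at +130 mm x, -25 mm y, +33 mm z from this point.
- lever (a joint): Cam lever angle, rad, 0 (locked, handle down towards the robot, 15 degrees above level) to 1.25 (free, almost upright, 87 degrees). Below about 0.7 the cam grips the rail and resists (up to 6 N at the knob); it stays where left when fully down or up.
- lever_knob (a point): Centre of the red barrel knob (16 mm diameter, 24 mm long along frame y, flat ends) at the end of the lever's 10 mm rod, 75 mm from the hinge. About 74 mm above the table when locked, 130 mm when free. The lever swings in the frame's x-z plane; the knob can be pinched end to end along frame y, and then also drags the fence along.
- cassette: The egg cassette to clamp: flat pale case 80 (x) x 60 (y) x 16 mm with two dark patches, and an orange grip rib 50 (x) x 12 (y) mm that stands 26 mm up from the middle of its top (top of rib at 42 mm); origin at the centre of the underside; about 0.12 kg. Either way round is right.
- cassette_b: Another cassette of the same size, white grip rib; leave it alone.
- cassette_c: Another cassette of the same size, white grip rib; leave it alone.
- tray: Low green tray, fixed, 240 (x) x 330 (y) mm, floor 6 mm and rim 30 mm above the table, walls 6 mm; origin at the centre of its underside. The three cassettes lie in it side by side along its y.
- jar: White jar with blue cap, 54 mm across, 110 mm tall, between tray and frame; origin at the centre of its underside; leave it alone.
- loupe: Black stand loupe, 56 mm across, 58 mm tall, to the right of the frame; origin at the centre of its underside; leave it alone.

How it is judged:
On the way, in this order (a step that is already met when the one before it is completed fails the run):
1. the cam lever is flipped up (above 0.75 rad), freeing the fence (value of joint lever above 0.75 rad), for 0.1 s.
2. the cassette lies in its place against the stop and the fence is closed on it (x of cassette in the frame of slot between -0.007 and 0.007 m and y of cassette in the frame of slot between -0.0035 and 0.0035 m and z of cassette in the frame of slot between -0.003 and 0.003 m and angle between the y axis of cassette and the y axis of frame, either way round below 0.07 rad and angle between cassette's own z axis and vertical below 0.06 rad and value of joint fence between 0.015 and 0.0245 m), for 0.2 s.
At the end, for the whole second after the job is handed in: Cassette flat on the plate, centre within 7 mm of the centre line and 3.5 mm of the slot point along the clamping direction, square to the frame within 4 degrees (either way round); fence closed on it (gap at most 64.5 mm); lever down (below 0.15 rad); all at rest (all of step 2 and value of joint lever below 0.15 rad and linear speed of cassette below 0.01 m/s and velocity of joint fence between -0.01 and 0.01 m/s); the robot touches nothing.
It fails at once if a bystander is moved more than 20 mm or tipped (distance of any of cassette_b, cassette_c, jar, loupe from where it was at the start of the episode above 0.02 m or angle between any of cassette_b, cassette_c, jar, loupe's own z axis and vertical above 0.3 rad).
It fails at once if the lamp is bumped (more than 8 N) (contact force between any of the arm, the fingers and lamp above 8 N).
It also fails if it takes over 72 s, if anything falls off the work surface, if the arm or the gripper's body presses on something with over 40 N, if the wrist force passes 120 N, or if a joint passes its speed limit or range.

## Working session

There is one attempt and no reset: what is moved stays moved. The work goes in short steps, Python scripts to look and compute and a tool call to move; the robot and the scene stay as the last step left them, time stands still between calls to the robot, and variables do not carry over. Pictures are saved under pics/ and viewed, at most 13 in all, crops included, and the job is handed in when it is done.

Besides the shell and the picture viewer there is one more tool, called after "Emit:" by a JSON object that holds its "name" and its "arguments". play_rows: Moves the arm, as the interface text tells. Shifts and turns lie within -1 to 1; 1 stands for 200 mm of shift or pi rad of turn. Its arguments: {"type":"object","properties":{"claw":{"type":"array"},"delta_pos":{"type":"array"},"delta_rot":{"type":"array"},"squeeze":{"type":"number"}},"required":["claw","delta_pos","delta_rot"]}

```bash
ls; mkdir -p pics; python3 - <<'E'
from bench import r
import cv2,json
s=r.read_state()
print({k:(v if not hasattr(v,'tolist') else v.tolist()) for k,v in s.items()}, r.grip_point_offset)
for n in ["side","top"]:
    c=r.camera(n); cv2.imwrite(f"pics/{n}0.png",c["pixels"][:,:,::-1])
    print(n,c["camera_matrix"],c["D"],c["cam_to_world"])
E
```

```text
pics
{'time': 0.0, 'joint_positions': [-1.310634434407062, 0.3328947609590928, -0.06468100694607236, 1.460952538240924, 0.021597565885817602, 1.3499279380882472, -0.08853296628014967], 'joint_vel': [-0.0003339954767008428, -0.0005278381303776518, -0.00010393637148383714, -6.463756737169422e-05, 0.0005591704108735857, -0.0023136843679287347, -0.0018824855321998666], 'joint_torque': [0.0018760836246656254, -62.32537508010864, 0.026119473623111844, -38.989187479019165, -0.06113710580393672, 0.040063621709123254, 0.00011889222150784917], 'ee_pos': [0.17428504848049953, 0.5997874578255629, 0.22173425881863235], 'eef_rot': [0.14092534118876263, 0.990019946870802, -0.0007405307705995987, -6.799222824585269e-05], 'ft_force': [-0.6442348603810288, 1.0136467679769126, 0.1174287179159306], 'torque': [0.05082495212263599, -0.02442660683571148, -0.005981680783168526], 'grip_force': 0.0, 'width': 0.08708474044321161} 0.0187
side [[422.75199276   0.         277.39755128]
 [  0.         422.75199276 201.99542705]
 [  0.           0.           1.        ]] [-0.02190594  0.          0.          0.          0.        ] [[ 0.7290565   0.41079566 -0.54747013 -0.1215759 ]
 [-0.68442218  0.42989116 -0.5888632  -0.72535034]
 [-0.00654987  0.80401524  0.59457261  0.76343801]
 [ 0.          0.          0.          1.        ]]
top [[421.05670821   0.         280.18162391]
 [  0.         421.05670821 201.53242393]
 [  0.           0.           1.        ]] [-0.05077152  0.          0.          0.          0.        ] [[ 0.01296397  0.99804392 -0.06115779  0.44355152]
 [-0.99990589  0.01321417  0.00368824 -0.06341443]
 [ 0.00448918  0.06110422  0.9981213   1.39722016]
 [ 0.          0.          0.          1.        ]]
```

View pics/top0.png

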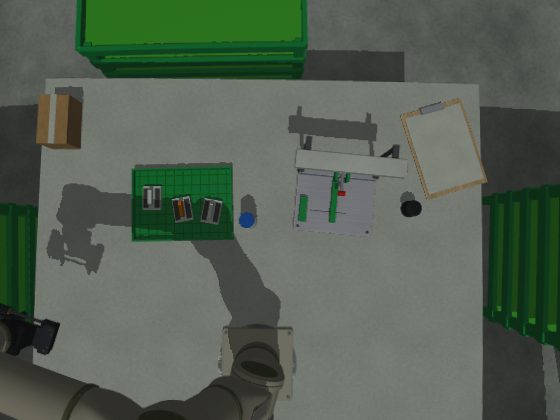

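View pics/side0.png

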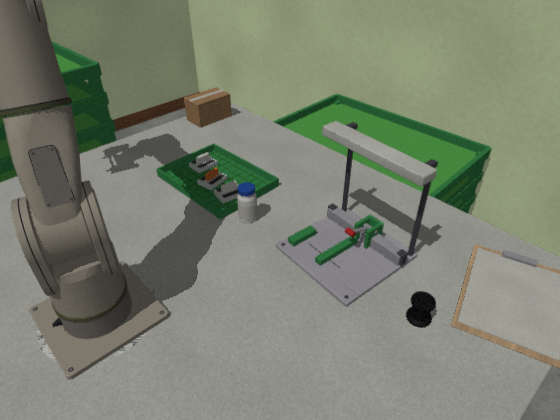

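The top view shows the tray at about (182,202), with the orange cassette at (182,209). The jar is at (247,220), the frame at (335,200) with its stop at (303,207), the knob at (341,193) and the loupe at (411,208). I'll enlarge the crops.

```bash
python3 - <<'E'
import cv2,numpy as np
a=cv2.imread("pics/top0.png"); 
cv2.imwrite("pics/c1.png",cv2.resize(a[140:240,285:415],None,fx=6,fy=6,interpolation=cv2.INTER_CUBIC))
t=cv2.resize(a[175:230,160:205],None,fx=8,fy=8,interpolation=cv2.INTER_CUBIC)
b=cv2.imread("pics/side0.png"); k=cv2.resize(b[205:260,335:390],None,fx=8,fy=8,interpolation=cv2.INTER_CUBIC)
cv2.imwrite("pics/c2.png",np.hstack([t,k])); 
E
```

```text
(no output)
```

View pics/c1.png

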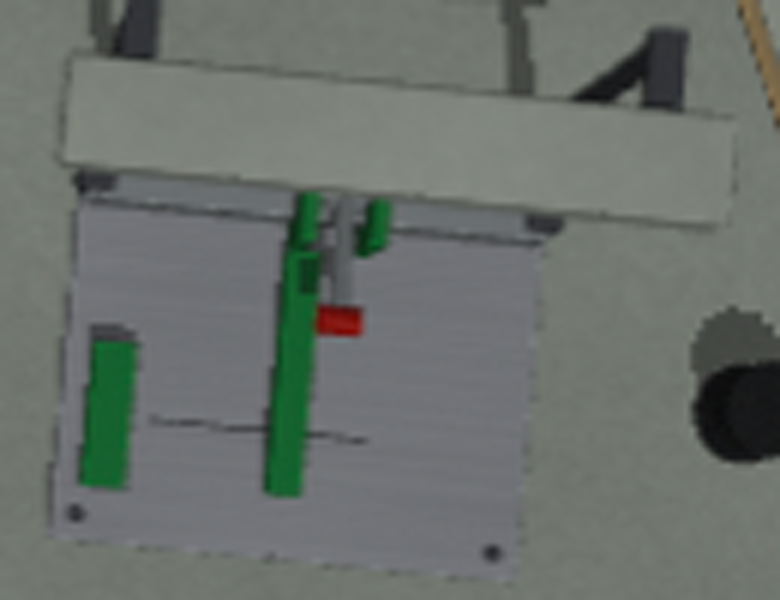

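View pics/c2.png

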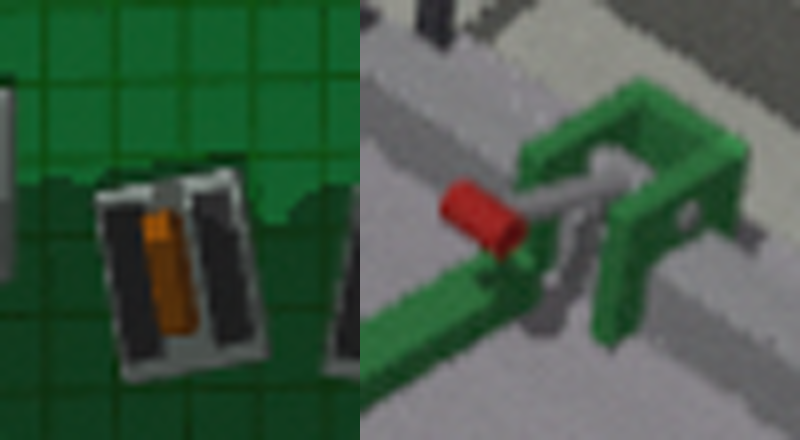

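The crops give these pixels:
- **Stop top corners:** (92,340), (137,343), (126,489), (80,485)
- **Plate corners:** (52,538), (518,580)
- **Knob centre:** (339,321)
- **Fence end:** (265,493), (301,497)
- **Orange cassette corners:** (97,195), (238,170), (268,355), (125,382)

The lever is down.

```bash
cat > h.py <<'E'
import numpy as np,cv2
from scipy.optimize import least_squares
from scipy.spatial.transform import Rotation as R
def proj(c,P,T=None):
    T=np.array(c["cam_to_world"]) if T is None else T
    p=(np.atleast_2d(P)-T[:3,3])@T[:3,:3]
    p=p*[1,-1,-1]
    return cv2.projectPoints(p,np.zeros(3),np.zeros(3),np.array(c["camera_matrix"]),np.array(c["D"]))[0][:,0]
def ray(c,uv,z,T=None):
    T=np.array(c["cam_to_world"]) if T is None else T
    n=cv2.undistortPoints(np.array(uv,float).reshape(-1,1,2),np.array(c["camera_matrix"]),np.array(c["D"]))[:,0]
    d=np.c_[n[:,0],-n[:,1],-np.ones(len(n))]@T[:3,:3].T
    return T[:3,3]+d*((z-T[2,3])/d[:,2])[:,None]
def W(p,L):  # local L (mm) -> world
    L=np.atleast_2d(L)/1000.; c,s=np.cos(p[2]),np.sin(p[2])
    return np.c_[p[0]+c*L[:,0]-s*L[:,1],p[1]+s*L[:,0]+c*L[:,1],L[:,2]]
def fit(c,L,uv,x0,T=None):
    f=least_squares(lambda p:(proj(c,W(p,L),T)-uv).ravel(),x0,x_scale=[.1,.1,.1],loss='soft_l1')
    return f.x,f.fun.reshape(-1,2)
E
python3 - <<'E'
from h import *; from bench import r
c=r.camera("top")
cr=lambda a,s,o:(np.array(a,float)+.5)/s-.5+o
uv=cr([(92,340),(137,343),(126,489),(80,485),(52,538),(518,580)],6,[285,140])
L=[(-20,115,30),(-20,90,30),(-100,90,30),(-100,115,30),(-130,130,12),(-130,-130,12)]
p,e=fit(c,L,uv,[.5,-.2,0]); print("frame",p,"\n",e.round(2))
ch=lambda uv,z:[((q-[p[0],p[1],0])@R.from_euler('z',p[2]).as_matrix()*1000).round(1) for q in ray(c,cr(uv,6,[285,140]),z)]
print("line",ch([(150,420),(368,440)],.012))
print("fence",ch([(265,493),(301,497)],.031),"knob",ch([(339,321)],.079), "lamp", ch([(70,52),(735,117),(718,228),(62,165)],.296))
uv=cr([(97,195),(238,170),(268,355),(125,382)],8,[160,175])
L=[(40,30,22),(40,-30,22),(-40,-30,22),(-40,30,22)]
q,e=fit(c,L,uv,[.5,.2,0]); print("cass",q,"\n",e.round(2))
print(ray(c,cr([(145,210),(172,207),(196,330),(165,335)],8,[160,175]),.048))
print("jar",ray(c,[(247,220)],.11),"loupe",ray(c,[(411,208)],.058))
E
```

```text
frame [ 0.55758238 -0.24901855 -0.07310435] 
 [[ 0.11 -0.19]
 [ 0.26 -0.03]
 [ 0.07  0.13]
 [ 0.06  0.14]
 [-0.84  0.11]
 [ 0.16 -0.16]]
line [array([-60.4,  79.1,  12. ]), array([-61. , -41.3,  12. ])]
fence [array([-95.3,  15.2,  31. ]), array([-95.8,  -4.5,  31. ])] knob [array([ -3.3, -10.8,  79. ])] lamp [array([ 84.6, 147.5, 296. ]), array([  81.8, -148.2,  296. ]), array([  31.8, -143.9,  296. ]), array([ 34.3, 146.8, 296. ])]
cass [0.49913935 0.25167022 0.18602184] 
 [[-0.3  -0.39]
 [ 0.06 -0.41]
 [ 0.2   0.52]
 [ 0.03  0.28]]
[[0.5241771  0.26132296 0.048     ]
 [0.52552943 0.25044827 0.048     ]
 [0.47622934 0.23944304 0.048     ]
 [0.47405054 0.25188136 0.048     ]]
jar [[0.46456472 0.03245332 0.11      ]] loupe [[ 0.51039946 -0.4877374   0.058     ]]
```

```bash
cat >> h.py <<'E'
F=np.array([0.5576,-0.2490,-0.0731])
def Rt(yaw,tilt): # tool y along yawed y, z tilted forward from down
    z=np.array([np.sin(tilt),0,-np.cos(tilt)]); y=np.array([0,1.,0])
    return R.from_euler('z',yaw)*R.from_matrix(np.c_[np.cross(y,z),y,z])
def plan(p0,q0,p1,R1,n,sh=None):
    """n rows: straight line + even turn; prints scaled rows"""
    R0=q0 if isinstance(q0,R) else R.from_quat(q0); p0=np.array(p0,float); rv=(R0.inv()*R1).as_rotvec()
    d=(np.array(p1)-p0)/n; print("step mm %.1f deg %.2f n=%d"%(np.linalg.norm(d)*1000,np.degrees(np.linalg.norm(rv))/n,n))
    print([[round(float(v),3) for v in (R0*R.from_rotvec(rv*i/n)).inv().apply(d)/.2] for i in range(n)], [round(float(v),4) for v in rv/n/np.pi])
E
python3 - <<'E'
from h import *; from bench import r
s=r.read_state(); a=np.array([.42,.35,.30]); b=np.array([.38,-.24,.26]); Rl=Rt(F[2],np.radians(55))
k=W(F,[-2.4,-10.3,74])[0]; z=Rl.apply([0,0,1]); pre=k+z*(.0187-.09)
print(k,pre,k+z*.0187)
R0=Rt(0,0)
plan(s["ee_pos"],s["eef_rot"],a,R0,8); plan(a,R0,[.40,-.03,.30],R0,8); plan([.40,-.03,.30],R0,pre,Rl,8)
E
```

```text
[ 0.55445415 -0.25909721  0.074     ] [ 0.49620459 -0.25483157  0.114896  ] [ 0.56973138 -0.26021597  0.06327412]
step mm 44.9 deg 2.03 n=8
[[-0.191, -0.107, -0.049], [-0.187, -0.114, -0.049], [-0.183, -0.12, -0.049], [-0.179, -0.127, -0.049], [-0.174, -0.133, -0.049], [-0.169, -0.139, -0.049], [-0.164, -0.145, -0.049], [-0.159, -0.151, -0.049]] [-0.0, -0.0, -0.0113]
step mm 47.6 deg 0.00 n=8
[[0.012, -0.237, 0.0], [0.012, -0.237, 0.0], [0.012, -0.237, 0.0], [0.012, -0.237, 0.0], [0.012, -0.237, 0.0], [0.012, -0.237, 0.0], [0.012, -0.237, 0.0], [0.012, -0.237, 0.0]] [0.0, 0.0, 0.0]
step mm 38.3 deg 6.89 n=8
[[-0.06, -0.141, 0.116], [-0.047, -0.14, 0.123], [-0.033, -0.139, 0.128], [-0.019, -0.138, 0.132], [-0.004, -0.137, 0.134], [0.011, -0.137, 0.134], [0.026, -0.136, 0.132], [0.04, -0.136, 0.129]] [0.0014, -0.0382, 0.0027]
```

Emit:
{"name": "play_rows", "arguments": {"claw": [0,0,0,0,0,0,0,0], "delta_pos": [[-0.191,-0.107,-0.049],[-0.187,-0.114,-0.049],[-0.183,-0.12,-0.049],[-0.179,-0.127,-0.049],[-0.174,-0.133,-0.049],[-0.169,-0.139,-0.049],[-0.164,-0.145,-0.049],[-0.159,-0.151,-0.049]], "delta_rot": [[0,0,-0.0113],[0,0,-0.0113],[0,0,-0.0113],[0,0,-0.0113],[0,0,-0.0113],[0,0,-0.0113],[0,0,-0.0113],[0,0,-0.0113]], "squeeze": 20}}

```text
time: 0.95
ee_pos: [0.4211, 0.3488, 0.3013]
eef_rot: [-0.001, 1.0, 0.0, -0.0]
ft_force: [1.6, 0.0, -0.7]
width: 0.087
grip_force: 0.0
```

Emit:
{"name": "play_rows", "arguments": {"claw": [0,0,0,0,0,0,0,0], "delta_pos": [[0.012,-0.237,0],[0.012,-0.237,0],[0.012,-0.237,0],[0.012,-0.237,0],[0.012,-0.237,0],[0.012,-0.237,0],[0.012,-0.237,0],[0.012,-0.237,0]], "delta_rot": [[0,0,0],[0,0,0],[0,0,0],[0,0,0],[0,0,0],[0,0,0],[0,0,0],[0,0,0]]}}

```text
time: 1.75
ee_pos: [0.4008, -0.0308, 0.3008]
eef_rot: [-0.001, 1.0, 0.0, 0.0]
ft_force: [1.3, -0.4, 0.9]
width: 0.0873
grip_force: 0.0
```

Tracking is good. Next is the tilt and approach, stopping short of the knob.

Emit:
{"name": "play_rows", "arguments": {"claw": [0,0,0,0,0,0,0,0], "delta_pos": [[-0.06,-0.141,0.116],[-0.047,-0.14,0.123],[-0.033,-0.139,0.128],[-0.019,-0.138,0.132],[-0.004,-0.137,0.134],[0.011,-0.137,0.134],[0.026,-0.136,0.132],[0.04,-0.136,0.129]], "delta_rot": [[0.0014,-0.0382,0.0027],[0.0014,-0.0382,0.0027],[0.0014,-0.0382,0.0027],[0.0014,-0.0382,0.0027],[0.0014,-0.0382,0.0027],[0.0014,-0.0382,0.0027],[0.0014,-0.0382,0.0027],[0.0014,-0.0382,0.0027]]}}

```text
time: 2.55
ee_pos: [0.4929, -0.1973, 0.1563]
eef_rot: [0.018, 0.926, 0.022, 0.376]
ft_force: [1.9, 0.3, 0.9]
width: 0.0869
grip_force: 0.0
```

```bash
python3 - <<'E'
from h import *; from bench import r
s=r.read_state(); print(np.round(s["joint_positions"],2)); Rl=Rt(F[2],np.radians(55))
k=W(F,[-2.4,-10.3,74])[0]; z=Rl.apply([0,0,1])
print(s["ee_pos"],s["eef_rot"],k+z*(.0187-.09),Rl.as_quat())
c=r.camera("wrist"); cv2.imwrite("pics/w1.png",c["pixels"][:,:,::-1])
np.save("w1.npy",np.array([c["hand_eye"]]));print(c["hand_eye"],c["camera_matrix"])
T=np.eye(4);T[:3,:3]=R.from_quat(s["eef_rot"]).as_matrix();T[:3,3]=s["ee_pos"]
print("knob px",proj(c,k,T@c["hand_eye"]))
d=r.camera("side"); cv2.imwrite("pics/s1.png",d["pixels"][:,:,::-1])
plan(s["ee_pos"],s["eef_rot"],k+z*.0187,Rl,6)
E
```

```text
[-0.4  -0.38  0.87  2.41 -0.31  0.33  2.33]
[ 0.49288845 -0.1972954   0.15634183] [0.01794653 0.92628629 0.02199683 0.37574961] [ 0.49620459 -0.25483157  0.114896  ] [ 0.03241303  0.88641842 -0.01687315  0.46144022]
[[-2.31362520e-04  9.59113490e-01  2.83021659e-01  7.80678618e-02]
 [ 9.99999957e-01  1.70478309e-04  2.39750076e-04  1.14574928e-03]
 [ 1.81698479e-04  2.83021703e-01 -9.59113488e-01 -1.61246578e-01]
 [ 0.00000000e+00  0.00000000e+00  0.00000000e+00  1.00000000e+00]] [[330.99523105   0.         273.65220611]
 [  0.         330.99523105 208.75801537]
 [  0.           0.           1.        ]]
knob px [[192.64878629 198.06487048]]
step mm 22.7 deg 1.97 n=6
[[0.005, -0.055, 0.099], [0.009, -0.054, 0.099], [0.012, -0.053, 0.1], [0.015, -0.052, 0.1], [0.018, -0.05, 0.1], [0.021, -0.049, 0.1]] [0.0041, -0.0101, -0.0003]
```

View pics/w1.png

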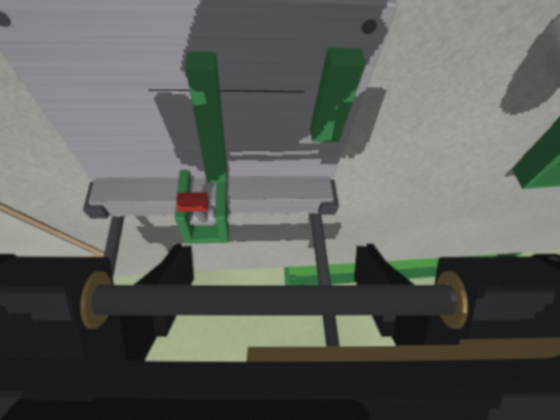

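The knob is at (192,202), against a predicted (193,198), so the frame fit is good. However, j4 and j7 are near their limits. I'll back off, turn the tool half a turn (same grasp) and use a 47° tilt.

```bash
python3 - <<'E'
from h import *; from bench import r
s=r.read_state(); z=lambda a:R.from_euler('z',a,degrees=True)
plan(s["ee_pos"],s["eef_rot"],[.45,-.17,.36],Rt(F[2],0)*z(44),8)
E
```

```text
step mm 26.4 deg 7.85 n=8
[[-0.069, 0.024, -0.11], [-0.057, 0.025, -0.116], [-0.044, 0.024, -0.122], [-0.031, 0.022, -0.126], [-0.017, 0.019, -0.129], [-0.005, 0.014, -0.131], [0.008, 0.008, -0.131], [0.02, 0.0, -0.13]] [0.0146, 0.0279, 0.0302]
```

Emit:
{"name": "play_rows", "arguments": {"claw": [0,0,0,0,0,0,0,0], "delta_pos": [[-0.069,0.024,-0.11],[-0.057,0.025,-0.116],[-0.044,0.024,-0.122],[-0.031,0.022,-0.126],[-0.017,0.019,-0.129],[-0.005,0.014,-0.131],[0.008,0.008,-0.131],[0.02,0.0,-0.13]], "delta_rot": [[0.0146,0.0279,0.0302],[0.0146,0.0279,0.0302],[0.0146,0.0279,0.0302],[0.0146,0.0279,0.0302],[0.0146,0.0279,0.0302],[0.0146,0.0279,0.0302],[0.0146,0.0279,0.0302],[0.0146,0.0279,0.0302]]}}

```text
time: 3.45
ee_pos: [0.4403, -0.1706, 0.3401]
eef_rot: [0.364, 0.93, 0.002, 0.049]
ft_force: [0.6, -0.3, -0.7]
width: 0.0872
grip_force: 0.0
```

Emit:
{"name": "play_rows", "arguments": {"claw": [0,0,0,0,0,0,0,0], "delta_pos": [[0,0,0],[0,0,0],[0,0,0],[0,0,0],[0,0,0],[0,0,0],[0,0,0],[0,0,0]], "delta_rot": [[0,0,0.047],[0,0,0.047],[0,0,0.047],[0,0,0.047],[0,0,0.047],[0,0,0.047],[0,0,0.047],[0,0,0.047]]}}

```text
time: 4.25
ee_pos: [0.4406, -0.1709, 0.3384]
eef_rot: [0.821, 0.569, 0.03, 0.041]
ft_force: [0.2, -0.2, 0.1]
width: 0.0874
grip_force: 0.0
```

Emit:
{"name": "play_rows", "arguments": {"claw": [0,0,0,0,0,0,0,0], "delta_pos": [[0,0,0],[0,0,0],[0,0,0],[0,0,0],[0,0,0],[0,0,0],[0,0,0],[0,0,0]], "delta_rot": [[0,0,0.047],[0,0,0.047],[0,0,0.047],[0,0,0.047],[0,0,0.047],[0,0,0.047],[0,0,0.047],[0,0,0.047]]}}

```text
time: 5.05
ee_pos: [0.4406, -0.1709, 0.3383]
eef_rot: [0.999, 0.015, 0.048, 0.017]
ft_force: [0.0, 1.4, -0.7]
width: 0.087
grip_force: 0.0
```

```bash
cat >> h.py <<'E'
FL=R.from_euler('z',180,degrees=True)  # flipped tool: y = -frame y
def RL(t): return Rt(F[2],np.radians(t))*FL
def K(lev,y=-10.3): a=np.radians(15)+lev; return W(F,[70-75*np.cos(a),y,55+75*np.sin(a)])[0]
def tcp(pt,Ro,back=0): return pt+Ro.apply([0,0,.0187-back])
E
python3 - <<'E'
from h import *; from bench import r
s=r.read_state(); print(np.round(s["joint_positions"],2),s["ee_pos"])
Rl=RL(47)
plan(s["ee_pos"],s["eef_rot"],tcp(K(0),Rl,.09),Rl,8)
E
```

```text
[ 0.3  -0.12 -0.03  1.72  0.    1.44 -1.27] [ 0.44055106 -0.17094263  0.33832088]
step mm 29.9 deg 5.23 n=8
[[0.024, 0.049, 0.139], [0.012, 0.049, 0.141], [-0.0, 0.048, 0.142], [-0.012, 0.048, 0.141], [-0.024, 0.048, 0.14], [-0.036, 0.048, 0.137], [-0.048, 0.049, 0.133], [-0.059, 0.049, 0.128]] [-0.0006, 0.0288, 0.0043]
```

Emit:
{"name": "play_rows", "arguments": {"claw": [0,0,0,0,0,0,0,0], "delta_pos": [[0.024,0.049,0.139],[0.012,0.049,0.141],[0,0.048,0.142],[-0.012,0.048,0.141],[-0.024,0.048,0.14],[-0.036,0.048,0.137],[-0.048,0.049,0.133],[-0.059,0.049,0.128]], "delta_rot": [[-0.0006,0.0288,0.0043],[-0.0006,0.0288,0.0043],[-0.0006,0.0288,0.0043],[-0.0006,0.0288,0.0043],[-0.0006,0.0288,0.0043],[-0.0006,0.0288,0.0043],[-0.0006,0.0288,0.0043],[-0.0006,0.0288,0.0043]]}}

```text
time: 5.85
ee_pos: [0.5002, -0.2338, 0.1478]
eef_rot: [0.931, -0.018, 0.363, -0.002]
ft_force: [0.7, 0.7, 0.5]
width: 0.0872
grip_force: 0.0
```

```bash
python3 - <<'E'
from h import *; from bench import r
s=r.read_state(); print(np.round(s["joint_positions"],2),s["ee_pos"],s["eef_rot"])
Rl=RL(47); print(tcp(K(0),Rl,.09),Rl.as_quat())
plan(s["ee_pos"],s["eef_rot"],tcp(K(0),Rl),Rl,7)
E
```

```text
[ 0.15 -0.13  0.43  2.34 -0.89  0.42 -0.28] [ 0.50022757 -0.23381991  0.1478266 ] [ 0.93148023 -0.01763275  0.36335635 -0.00241282]
[ 0.50240357 -0.25528552  0.12303791] [ 0.91644759 -0.03351108  0.39848275  0.01457103]
step mm 16.1 deg 0.73 n=7
[[-0.005, 0.018, 0.078], [-0.006, 0.018, 0.078], [-0.007, 0.017, 0.078], [-0.008, 0.017, 0.078], [-0.009, 0.017, 0.078], [-0.009, 0.016, 0.078], [-0.01, 0.016, 0.078]] [-0.0019, 0.0035, 0.0008]
```

Emit:
{"name": "play_rows", "arguments": {"claw": [0,0,0,0,0,0,0,0], "delta_pos": [[-0.005,0.018,0.078],[-0.006,0.018,0.078],[-0.007,0.017,0.078],[-0.008,0.017,0.078],[-0.009,0.017,0.078],[-0.009,0.016,0.078],[-0.01,0.016,0.078],[0,0,0]], "delta_rot": [[-0.0019,0.0035,0.0008],[-0.0019,0.0035,0.0008],[-0.0019,0.0035,0.0008],[-0.0019,0.0035,0.0008],[-0.0019,0.0035,0.0008],[-0.0019,0.0035,0.0008],[-0.0019,0.0035,0.0008],[0,0,0]]}}

```text
time: 6.65
ee_pos: [0.5361, -0.2423, 0.1175]
eef_rot: [0.923, -0.025, 0.384, 0.009]
ft_force: [0.7, 0.5, -0.5]
width: 0.0866
grip_force: 0.0
```

```bash
python3 - <<'E'
from h import *; from bench import r
s=r.read_state(); print(np.round(s["joint_positions"],2),s["ee_pos"],s["eef_rot"])
Rl=RL(47); print(tcp(K(0),Rl),Rl.as_quat())
plan(s["ee_pos"],s["eef_rot"],tcp(K(0),Rl),Rl,2)
c=r.camera("wrist"); cv2.imwrite("pics/w2.png",c["pixels"][:,:,::-1])
T=np.eye(4);T[:3,:3]=R.from_quat(s["eef_rot"]).as_matrix();T[:3,3]=s["ee_pos"]
L=W(F,[(-2.4,-10.3+12,74),(-2.4,-10.3-12,74)])
print("knob px",proj(c,L,T@c["hand_eye"]))
im=c["pixels"].astype(int); m=(im[...,0]>90)&(im[...,1]<50)&(im[...,2]<50); v,u=np.nonzero(m); print(u.min(),u.max(),v.min(),v.max(),u.mean(),v.mean())
E
```

```text
[-0.71 -0.07  1.28  2.35 -1.26  0.33  0.1 ] [ 0.5361283  -0.24228348  0.11752687] [ 0.9229653  -0.02477108  0.38398403  0.00881579]
[ 0.56804962 -0.26009281  0.06165806] [ 0.91644759 -0.03351108  0.39848275  0.01457103]
step mm 33.4 deg 1.09 n=2
[[-0.041, 0.041, 0.157], [-0.043, 0.04, 0.156]] [-0.0027, 0.0051, 0.002]
knob px [[281.22832055 256.70445179]
 [316.65972751 257.32446207]]
283 317 246 264 300.5089058524173 255.78625954198472
```

```bash
cat > fk.py <<'E'
from h import *
import itertools
J=np.array([[-1.310634,.332895,-.064681,1.460953,.021598,1.349928,-.088533],[-0.4,-0.38,0.87,2.41,-0.31,0.33,2.33],[0.3,-0.12,-0.03,1.72,0,1.44,-1.27],[0.15,-0.13,0.43,2.34,-0.89,0.42,-0.28],[-0.71,-0.07,1.28,2.35,-1.26,0.33,0.1]])
P=np.array([[.174285,.599787,.221734],[.49288845,-.1972954,.15634183],[.44055,-.17094,.33832],[.50022757,-.23381991,.1478266],[.5361283,-.24228348,.11752687]])
Q=np.array([[.140925,.99002,-.00074,0],[.01794653,.92628629,.02199683,.37574961],[.999,.015,.048,.017],[.93148023,-.01763275,.36335635,-.00241282],[.9229653,-.02477108,.38398403,.00881579]])
def fk(j,x,s):
    h,a,b,c,e,f,o7,g=x
    rz=lambda t:R.from_euler('z',t); ry=lambda t:R.from_euler('y',t)
    A=rz(s[0]*j[0]); p=np.array([0,0,h])
    A=A*ry(j[1])*rz(s[1]*j[2]); p=p+A.apply([e,0,a])
    A=A*ry(j[3])*rz(s[2]*j[4]); p=p+A.apply([f,0,b])
    A=A*ry(j[5]); A=A*rz(s[3]*j[6]+o7); p=p+A.apply([0,0,c])+ (A*rz(-s[3]*j[6]-o7)).apply([g,0,0])
    return p,A
def res(x,s):
    o=[]
    for j,p,q in zip(J,P,Q):
        pp,A=fk(j,x,s); o+=list(pp-p)+list(.2*(R.from_quat(q).inv()*A).as_rotvec())
    return np.array(o)
if __name__=="__main__":
    best=None
    for s in itertools.product([-1,1],repeat=4):
        for o in (0,np.pi/2,np.pi,-np.pi/2):
            f=least_squares(res,[.3,.43,.49,.25,0,0,o,0],args=(s,),max_nfev=100)
            if best is None or f.cost<best[0]: best=(f.cost,s,f.x,f.fun)
    print(best[0],best[1],best[2].round(4)); print(best[3].reshape(-1,6).round(3))
E
python3 fk.py
```

```text
0.002430862450901999 (-1, -1, -1, -1) [ 0.1978  0.461   0.4554  0.3467  0.0351 -0.0423  1.5721  0.0079]
[[-0.043  0.015 -0.005  0.     0.     0.   ]
 [ 0.001  0.006  0.011 -0.     0.001 -0.   ]
 [ 0.006  0.048  0.005  0.     0.     0.   ]
 [ 0.009  0.005 -0.003 -0.001 -0.001  0.   ]
 [-0.008 -0.001 -0.008  0.     0.001 -0.   ]]
```

```bash
python3 - <<'E'
s=open('fk.py').read()
s=s.replace("h,a,b,c,e,f,o7,g=x","h,a,b,c,e,f,o7,g,y1,y2,y3,e2,f2=x")
s=s.replace("A=rz(s[0]*j[0]); p=np.array([0,0,h])","A=rz(s[0]*j[0]); p=np.array([0,0,h])+A.apply([0,y1,0])")
s=s.replace("p=p+A.apply([e,0,a])","p=p+A.apply([e,y2,a])").replace("p=p+A.apply([f,0,b])","p=p+A.apply([f,y3,b])")
s=s.replace("[.3,.43,.49,.25,0,0,o,0]","[.3,.43,.49,.25,0,0,o,0,0,0,0,0,0]").replace("A=A*ry(j[3])*rz","A=A*ry(j[3]); p=p+A.apply([e2,0,0]); A=A*rz")
s=s.replace(",max_nfev=100)",",max_nfev=200)").replace("return np.array(o)","return np.array(o+list(.003*np.array(x)[[4,5,7,8,9,10,11]]))").replace("best[3].reshape(-1,6)","best[3][:-7].reshape(-1,6)")
s=s.replace("itertools.product([-1,1],repeat=4)","[(-1,-1,-1,-1)]").replace("(0,np.pi/2,np.pi,-np.pi/2)","(np.pi/2,)")
open('fk.py','w').write(s)
E
python3 fk.py
```

```text
1.2855152573914718e-05 (-1, -1, -1, -1) [ 2.7170e-01  4.5710e-01  4.8790e-01  3.7290e-01 -8.0000e-04 -8.2000e-03
  1.5721e+00 -3.0000e-04 -1.5400e-02 -2.5800e-02 -5.0000e-03  9.9000e-03
  0.0000e+00]
[[ 0.001  0.    -0.     0.     0.     0.   ]
 [ 0.001 -0.    -0.    -0.     0.001 -0.   ]
 [-0.     0.001  0.     0.     0.     0.   ]
 [ 0.    -0.001 -0.002 -0.001 -0.001  0.   ]
 [-0.001  0.001  0.003  0.     0.001 -0.   ]]
```

```bash
cat >> fk.py <<'E'
X=[.2717,.4571,.4879,.3729,-.0008,-.0082,1.5721,-.0003,-.0154,-.0258,-.005,.0099,0]; S=(-1,)*4
lo=np.array([-2.6,-.5,-1.47,.16,-1.27,.06,-2.6]); hi=np.array([2.6,2.12,1.34,2.42,4.41,2.06,2.6])
def ik(p,Ro,j0,w=.01):
    def f(j):
        pp,A=fk(j,X,S); return np.r_[pp-p,.3*(Ro.inv()*A).as_rotvec(),w*(j-j0)[[2,4]]*.1]
    g=least_squares(f,np.clip(j0,lo+.02,hi-.02),bounds=(lo,hi)); return g.x,np.linalg.norm(g.fun[:3])
E
python3 - <<'E'
from fk import *; from bench import r
j0=np.array([.3,-.12,-.0,1.72,0,1.2,-1.27])
for lev,t in [(0,15),(0,20),(0,25),(0,30),(.4,30),(.8,35),(1.25,40),(1.25,45),(1.25,50)]:
    Ro=RL(t); j,e=ik(tcp(K(lev),Ro),Ro,j0); print(lev,t,j.round(2),round(e,4))
s=r.read_state(); Ro=RL(20); plan(s["ee_pos"],s["eef_rot"],tcp(K(0),Ro,.09),Ro,8)
E
```

```text
0 15 [ 0.46  0.3  -0.05  1.91 -0.11  0.69 -1.16] 0.0
0 20 [ 0.51  0.26 -0.09  1.98 -0.18  0.58 -1.08] 0.0
0 25 [ 0.58  0.24 -0.14  2.04 -0.27  0.47 -0.98] 0.0
0 30 [ 0.7   0.22 -0.25  2.11 -0.41  0.36 -0.82] 0.0
0.4 30 [ 0.62  0.2  -0.18  2.06 -0.38  0.42 -0.87] 0.0
0.8 35 [ 0.69  0.19 -0.25  2.06 -0.5   0.36 -0.76] 0.0
1.25 40 [ 0.87  0.23 -0.46  2.05 -0.56  0.27 -0.68] 0.0
1.25 45 [ 1.35  0.34 -0.97  2.1  -0.29  0.12 -0.85] 0.0
1.25 50 [ 1.43  0.37 -1.03  2.13 -1.27  0.06  0.17] 0.0007
step mm 3.5 deg 3.15 n=8
[[0.008, 0.009, -0.013], [0.008, 0.009, -0.013], [0.007, 0.009, -0.013], [0.006, 0.009, -0.014], [0.005, 0.009, -0.014], [0.005, 0.009, -0.014], [0.004, 0.009, -0.015], [0.003, 0.009, -0.015]] [-0.0005, -0.0175, 0.0006]
```

```bash
python3 - <<'E'
from h import *; from bench import r
c=r.camera("side"); a=cv2.cvtColor(c["pixels"],cv2.COLOR_RGB2BGR)
b=cv2.imread("pics/s1.png")
k=lambda a:cv2.resize(a[80:290,230:430],None,fx=2,fy=2,interpolation=cv2.INTER_CUBIC)
cv2.imwrite("pics/s2.png",np.hstack([k(b),k(a)]))
E
```

```text
(no output)
```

View pics/s2.png

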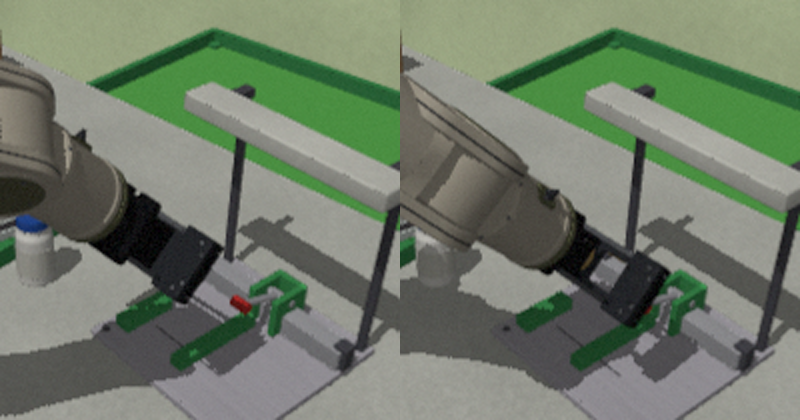

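No camera housing shows on the gripper, so the flipped wrist is fine. I'll pinch at 20° tilt, which keeps j6 away from its singularity, and steepen the tilt while raising the lever to about 0.95.

Emit:
{"name": "play_rows", "arguments": {"claw": [0,0,0,0,0,0,0,0], "delta_pos": [[0.008,0.009,-0.013],[0.008,0.009,-0.013],[0.007,0.009,-0.013],[0.006,0.009,-0.014],[0.005,0.009,-0.014],[0.005,0.009,-0.014],[0.004,0.009,-0.015],[0.003,0.009,-0.015]], "delta_rot": [[-0.0005,-0.0175,0.0006],[-0.0005,-0.0175,0.0006],[-0.0005,-0.0175,0.0006],[-0.0005,-0.0175,0.0006],[-0.0005,-0.0175,0.0006],[-0.0005,-0.0175,0.0006],[-0.0005,-0.0175,0.0006],[-0.0005,-0.0175,0.0006]]}}

```text
time: 7.55
ee_pos: [0.528, -0.2599, 0.1399]
eef_rot: [0.983, -0.038, 0.182, 0.007]
ft_force: [-0.7, -0.8, -0.0]
width: 0.0872
grip_force: 0.0
```

```bash
python3 - <<'E'
from h import *; from bench import r
s=r.read_state(); print(np.round(s["joint_positions"],2),s["ee_pos"],s["eef_rot"])
Ro=RL(20);print(tcp(K(0),Ro,.09),Ro.as_quat()); plan(s["ee_pos"],s["eef_rot"],tcp(K(0),Ro),Ro,6)
E
```

```text
[-0.45  0.11  0.98  2.02 -0.35  0.75 -0.92] [ 0.52801152 -0.25985454  0.13993167] [ 0.98256149 -0.03827593  0.18182652  0.00685533]
[ 0.53008892 -0.25731293  0.14141151] [ 0.98415002 -0.03598671  0.1735322   0.00634543]
step mm 14.9 deg 0.17 n=6
[[0.001, -0.002, 0.074], [0.001, -0.002, 0.074], [0.001, -0.002, 0.074], [0.001, -0.002, 0.074], [0.001, -0.002, 0.074], [0.002, -0.002, 0.074]] [0.0001, -0.0009, -0.0002]
```

Emit:
{"name": "play_rows", "arguments": {"claw": [0,0,0,0,0,0,0,0], "delta_pos": [[0.001,-0.002,0.074],[0.001,-0.002,0.074],[0.001,-0.002,0.074],[0.001,-0.002,0.074],[0.001,-0.002,0.074],[0.002,-0.002,0.074],[0,0,0],[0,0,0]], "delta_rot": [[0.0001,-0.0009,-0.0002],[0.0001,-0.0009,-0.0002],[0.0001,-0.0009,-0.0002],[0.0001,-0.0009,-0.0002],[0.0001,-0.0009,-0.0002],[0.0001,-0.0009,-0.0002],[0,0,0],[0,0,0]]}}

```text
time: 8.35
ee_pos: [0.561, -0.2598, 0.057]
eef_rot: [0.984, -0.036, 0.175, 0.006]
ft_force: [0.2, -0.2, -0.2]
width: 0.0869
grip_force: 0.0
```

```bash
python3 - <<'E'
from h import *; from bench import r
s=r.read_state(); print(np.round(s["joint_positions"],2),s["ee_pos"],s["eef_rot"])
Ro=RL(20);print(tcp(K(0),Ro),Ro.as_quat())
c=r.camera("wrist")
T=np.eye(4);T[:3,:3]=R.from_quat(s["eef_rot"]).as_matrix();T[:3,3]=s["ee_pos"]
print("knob px",proj(c,K(0),T@c["hand_eye"]))
im=c["pixels"].astype(int); m=(im[...,0]>80)&(im[...,1]<50)&(im[...,2]<50); v,u=np.nonzero(m); print(u.min(),u.max(),v.min(),v.max(),u.mean(),v.mean())
print("tcp off in tool mm", R.from_quat(s["eef_rot"]).inv().apply(K(0)-s["ee_pos"])*1000)
E
```

```text
[-0.29  0.36  0.83  2.   -0.68  0.66 -0.68] [ 0.56100788 -0.2597557   0.05704757] [ 0.98394445 -0.03603193  0.17471226  0.00553555]
[ 0.56078853 -0.25956108  0.05683918] [ 0.98415002 -0.03598671  0.1735322   0.00634543]
knob px [[275.75448649 280.45084104]]
252 301 261 284 276.5778577857786 273.12421242124213
tcp off in tool mm [ -0.24688201  -0.20883294 -18.58416586]
```

Emit:
{"name": "play_rows", "arguments": {"claw": [0.8,0.8,0.8,0.8,0.8,0.8,0.8,0.8], "delta_pos": [[0,0,0],[0,0,0],[0,0,0],[0,0,0],[0,0,0],[0,0,0],[0,0,0],[0,0,0]], "delta_rot": [[0,0,0],[0,0,0],[0,0,0],[0,0,0],[0,0,0],[0,0,0],[0,0,0],[0,0,0]], "squeeze": 25}}

```text
time: 9.2
ee_pos: [0.5621, -0.259, 0.0578]
eef_rot: [0.984, -0.035, 0.176, 0.006]
ft_force: [-0.4, 0.1, 0.5]
width: 0.0311
grip_force: 0.0
```

```bash
cat >> h.py <<'E'
def arc(p0,q0,l0,l1,t0,t1,n,y=-10.3,y1=None):
    """lever arc l0->l1 (rad), tool tilt t0->t1 (deg); rows incl. start correction"""
    y1=y if y1 is None else y1
    Rp=R.from_quat(q0); off=np.array(p0)-tcp(K(l0,y),RL(t0)); Rc=RL(t0).inv()*Rp; p=np.array(p0); o=[];w=[]
    for i in range(1,n+1):
        a=i/n; Rn=RL(t0+(t1-t0)*a)*Rc; pn=tcp(K(l0+(l1-l0)*a,y+(y1-y)*a),RL(t0+(t1-t0)*a))+off
        o.append([round(float(v),3) for v in Rp.inv().apply(pn-p)/.2]); w.append([round(float(v),4) for v in (Rp.inv()*Rn).as_rotvec()/np.pi]); p,Rp=pn,Rn
    print(o);print(w)
E
python3 - <<'E'
from h import *; from bench import r
s=r.read_state(); print(s["width"],s["grip_force"],s["ft_force"])
arc(s["ee_pos"],s["eef_rot"],0,.5,20,28,8)
E
```

```text
0.031081093992330427 0.0 [-0.42990865  0.06764847  0.54034165]
[[0.016, 0.0, -0.019], [0.017, 0.0, -0.018], [0.019, 0.0, -0.016], [0.02, 0.0, -0.015], [0.021, 0.0, -0.013], [0.022, 0.0, -0.012], [0.023, 0.0, -0.01], [0.024, 0.0, -0.008]]
[[-0.0, 0.0056, -0.0], [-0.0, 0.0056, -0.0], [-0.0, 0.0056, -0.0], [-0.0, 0.0056, -0.0], [-0.0, 0.0056, -0.0], [-0.0, 0.0056, -0.0], [-0.0, 0.0056, -0.0], [-0.0, 0.0056, -0.0]]
```

Fingers are still closing (31 mm), so I'll finish the closure.

Emit:
{"name": "play_rows", "arguments": {"claw": [1,1,1,1,1], "delta_pos": [[0,0,0],[0,0,0],[0,0,0],[0,0,0],[0,0,0]], "delta_rot": [[0,0,0],[0,0,0],[0,0,0],[0,0,0],[0,0,0]], "squeeze": 25}}

```text
time: 9.7
ee_pos: [0.562, -0.261, 0.0581]
eef_rot: [0.984, -0.036, 0.176, 0.007]
ft_force: [1.1, -6.6, -1.4]
width: 0.024
grip_force: 25.0
```

Pinched at a 24 mm width. Raising the lever.

Emit:
{"name": "play_rows", "arguments": {"claw": [1,1,1,1,1,1,1,1], "delta_pos": [[0.016,0,-0.019],[0.017,0,-0.018],[0.019,0,-0.016],[0.02,0,-0.015],[0.021,0,-0.013],[0.022,0,-0.012],[0.023,0,-0.01],[0.024,0,-0.008]], "delta_rot": [[0,0.0056,0],[0,0.0056,0],[0,0.0056,0],[0,0.0056,0],[0,0.0056,0],[0,0.0056,0],[0,0.0056,0],[0,0.0056,0]]}}

```text
time: 10.5
ee_pos: [0.5815, -0.261, 0.0907]
eef_rot: [0.969, -0.035, 0.244, 0.008]
ft_force: [-5.4, -3.1, -3.7]
width: 0.0237
grip_force: 25.0
```

```bash
python3 - <<'E'
from h import *; from bench import r
s=r.read_state(); print(np.round(s["joint_positions"],2),s["width"],s["grip_force"],s["ft_force"])
Ro=RL(28); print(s["ee_pos"],tcp(K(.5),Ro),s["eef_rot"],Ro.as_quat())
arc(s["ee_pos"],s["eef_rot"],.5,.98,28,34,8)
E
```

```text
[-0.28  0.26  0.81  2.05 -0.75  0.56 -0.6 ] 0.023748470523300445 25.000000493600965 [-5.40401214 -3.11073773 -3.71043832]
[ 0.58149103 -0.2609773   0.09066338] [ 0.58129176 -0.26106254  0.09025572] [ 0.96913242 -0.03482272  0.24392326  0.00843593] [ 0.96964769 -0.03545641  0.24176032  0.00884028]
[[0.023, 0.0, -0.006], [0.023, 0.0, -0.005], [0.024, 0.0, -0.003], [0.024, 0.0, -0.001], [0.024, 0.0, 0.0], [0.024, 0.0, 0.002], [0.023, 0.0, 0.003], [0.023, 0.0, 0.005]]
[[-0.0, 0.0042, -0.0], [-0.0, 0.0042, -0.0], [-0.0, 0.0042, -0.0], [-0.0, 0.0042, -0.0], [-0.0, 0.0042, -0.0], [-0.0, 0.0042, -0.0], [-0.0, 0.0042, -0.0], [-0.0, 0.0042, -0.0]]
```

Emit:
{"name": "play_rows", "arguments": {"claw": [1,1,1,1,1,1,1,1], "delta_pos": [[0.023,0,-0.006],[0.023,0,-0.005],[0.024,0,-0.003],[0.024,0,-0.001],[0.024,0,0],[0.024,0,0.002],[0.023,0,0.003],[0.023,0,0.005]], "delta_rot": [[0,0.0042,0],[0,0.0042,0],[0,0.0042,0],[0,0.0042,0],[0,0.0042,0],[0,0.0042,0],[0,0.0042,0],[0,0.0042,0]]}}

```text
time: 11.3
ee_pos: [0.615, -0.263, 0.1124]
eef_rot: [0.954, -0.034, 0.296, 0.01]
ft_force: [-3.9, -0.4, 2.4]
width: 0.0236
grip_force: 25.0
```

```bash
python3 - <<'E'
from h import *; from bench import r
s=r.read_state(); print(np.round(s["joint_positions"],2),s["width"],s["grip_force"],s["ft_force"])
Ro=RL(34); print(s["ee_pos"],tcp(K(.98),Ro),s["eef_rot"],Ro.as_quat())
arc(s["ee_pos"],s["eef_rot"],.98,1.24,34,38,8)
E
```

```text
[-0.22  0.25  0.74  2.04 -0.89  0.5  -0.47] 0.023596662617402012 25.00053464435041 [-3.93569196 -0.41697737  2.42391136]
[ 0.61502211 -0.26303821  0.11241399] [ 0.61292245 -0.26337887  0.11047452] [ 0.95447596 -0.03394925  0.29617025  0.01030906] [ 0.95566606 -0.03494516  0.29217644  0.01068381]
[[0.012, 0.0, 0.003], [0.012, 0.0, 0.004], [0.012, 0.0, 0.004], [0.012, 0.0, 0.005], [0.012, 0.0, 0.005], [0.012, 0.0, 0.006], [0.011, 0.0, 0.006], [0.011, 0.0, 0.007]]
[[-0.0, 0.0028, -0.0], [-0.0, 0.0028, -0.0], [-0.0, 0.0028, -0.0], [-0.0, 0.0028, -0.0], [-0.0, 0.0028, -0.0], [-0.0, 0.0028, -0.0], [-0.0, 0.0028, -0.0], [-0.0, 0.0028, -0.0]]
```

Emit:
{"name": "play_rows", "arguments": {"claw": [1,1,1,1,1,1,1,1], "delta_pos": [[0.012,0,0.003],[0.012,0,0.004],[0.012,0,0.004],[0.012,0,0.005],[0.012,0,0.005],[0.012,0,0.006],[0.011,0,0.006],[0.011,0,0.007]], "delta_rot": [[0,0.0028,0],[0,0.0028,0],[0,0.0028,0],[0,0.0028,0],[0,0.0028,0],[0,0.0028,0],[0,0.0028,0],[0,0.0028,0]]}}

```text
time: 12.1
ee_pos: [0.6352, -0.2644, 0.1172]
eef_rot: [0.943, -0.034, 0.33, 0.012]
ft_force: [-3.9, -1.1, 5.4]
width: 0.0233
grip_force: 25.0
```

```bash
python3 - <<'E'
from h import *; from bench import r
s=r.read_state(); print(np.round(s["joint_positions"],2),s["width"],s["grip_force"],s["ft_force"])
Ro=RL(38); print(s["ee_pos"],tcp(K(1.24),Ro))
E
```

```text
[-0.15  0.26  0.67  2.05 -1.05  0.45 -0.32] 0.023262121085675297 25.000834492966533 [-3.91119767 -1.13630107  5.38727566]
[ 0.63524787 -0.26443624  0.1171524 ] [ 0.63298606 -0.26484814  0.11508575]
```

Emit:
{"name": "play_rows", "arguments": {"claw": [0.4,0.4,0.4,0.4,0.4,0.4,0.4,0.4], "delta_pos": [[0,0,0],[0,0,0],[0,0,0],[0,0,0],[0,0,-0.05],[0,0,-0.15],[0,0,-0.2],[0,0,-0.2]], "delta_rot": [[0,0,0],[0,0,0],[0,0,0],[0,0,0],[0,0,0],[0,0,0],[0,0,0],[0,0,0]]}}

```text
time: 12.9
ee_pos: [0.5663, -0.2584, 0.2025]
eef_rot: [0.944, -0.033, 0.328, 0.011]
ft_force: [0.8, 0.7, 0.2]
width: 0.0518
grip_force: 0.0
```

```bash
python3 - <<'E'
from h import *; from bench import r
s=r.read_state(); print(np.round(s["joint_positions"],2),s["width"],s["ee_pos"],s["eef_rot"])
a=np.array([.47,-.10,.34]); Rm=Rt(.05,0)*FL; b=np.array([.50,.2517,.20]); Rc=Rt(.186,0)*FL
plan(s["ee_pos"],s["eef_rot"],a,Rm,8); plan(a,Rm,b,Rc,8)
E
```

```text
[-0.32 -0.09  0.81  2.11 -0.41  0.51 -0.84] 0.05177592201481496 [ 0.566268   -0.25842129  0.20252487] [ 0.94406693 -0.03277101  0.32794451  0.01077475]
step mm 28.8 deg 4.86 n=8
[[0.001, -0.095, -0.109], [-0.007, -0.095, -0.108], [-0.015, -0.096, -0.107], [-0.022, -0.097, -0.105], [-0.029, -0.098, -0.102], [-0.036, -0.099, -0.099], [-0.043, -0.1, -0.095], [-0.049, -0.101, -0.091]] [0.0015, -0.0266, -0.0046]
step mm 47.5 deg 0.97 n=8
[[0.03, -0.219, 0.088], [0.033, -0.218, 0.088], [0.037, -0.217, 0.088], [0.041, -0.217, 0.088], [0.044, -0.216, 0.088], [0.048, -0.215, 0.088], [0.052, -0.214, 0.088], [0.055, -0.214, 0.088]] [0.0, 0.0, -0.0054]
```

Emit:
{"name": "play_rows", "arguments": {"claw": [0.4,0.4,0.4,0.4,0.4,0.4,0.4,0.4], "delta_pos": [[0.001,-0.095,-0.109],[-0.007,-0.095,-0.108],[-0.015,-0.096,-0.107],[-0.022,-0.097,-0.105],[-0.029,-0.098,-0.102],[-0.036,-0.099,-0.099],[-0.043,-0.1,-0.095],[-0.049,-0.101,-0.091]], "delta_rot": [[0.0015,-0.0266,-0.0046],[0.0015,-0.0266,-0.0046],[0.0015,-0.0266,-0.0046],[0.0015,-0.0266,-0.0046],[0.0015,-0.0266,-0.0046],[0.0015,-0.0266,-0.0046],[0.0015,-0.0266,-0.0046],[0.0015,-0.0266,-0.0046]]}}

```text
time: 13.7
ee_pos: [0.4702, -0.0989, 0.3406]
eef_rot: [1.0, 0.026, -0.0, 0.0]
ft_force: [0.6, -0.2, 0.1]
width: 0.0526
grip_force: 0.0
```

Emit:
{"name": "play_rows", "arguments": {"claw": [0.4,0.4,0.4,0.4,0.4,0.4,0.4,0.4], "delta_pos": [[0.03,-0.219,0.088],[0.033,-0.218,0.088],[0.037,-0.217,0.088],[0.041,-0.217,0.088],[0.044,-0.216,0.088],[0.048,-0.215,0.088],[0.052,-0.214,0.088],[0.055,-0.214,0.088]], "delta_rot": [[0,0,-0.0054],[0,0,-0.0054],[0,0,-0.0054],[0,0,-0.0054],[0,0,-0.0054],[0,0,-0.0054],[0,0,-0.0054],[0,0,-0.0054]]}}

```text
time: 14.5
ee_pos: [0.5004, 0.2537, 0.1979]
eef_rot: [0.996, 0.094, 0.001, 0.0]
ft_force: [0.3, 0.4, 1.0]
width: 0.0522
grip_force: 0.0
```

```bash
python3 - <<'E'
from h import *; from bench import r
s=r.read_state(); print(np.round(s["joint_positions"],2),s["width"],s["ee_pos"],s["eef_rot"])
c=r.camera("wrist"); T=np.eye(4);T[:3,:3]=R.from_quat(s["eef_rot"]).as_matrix();T[:3,3]=s["ee_pos"]; T=T@c["hand_eye"]
im=c["pixels"]; cv2.imwrite("pics/w3.png",im[:,:,::-1])
np.savez("w3.npz",T=T,K=c["camera_matrix"],D=c["D"])
q=[.49914,.25167,.186]
print(proj(c,W(q,[(25,6,48),(25,-6,48),(-25,-6,48),(-25,6,48)]),T).round(1).tolist())
print(proj(c,W(q,[(40,30,22),(40,-30,22),(-40,-30,22),(-40,30,22)]),T).round(1).tolist())
E
```

```text
[-0.68  0.2   0.14  1.68 -0.03  1.26 -1.91] 0.052191936322379694 [0.50042341 0.25374639 0.1978953 ] [9.95611226e-01 9.35795896e-02 1.06155920e-03 1.42951470e-04]
[[270.4, 171.8], [283.0, 171.8], [282.5, 221.8], [270.4, 221.7]]
[[246.9, 152.7], [306.1, 152.7], [304.0, 227.3], [248.5, 227.2]]
```

View pics/w3.png

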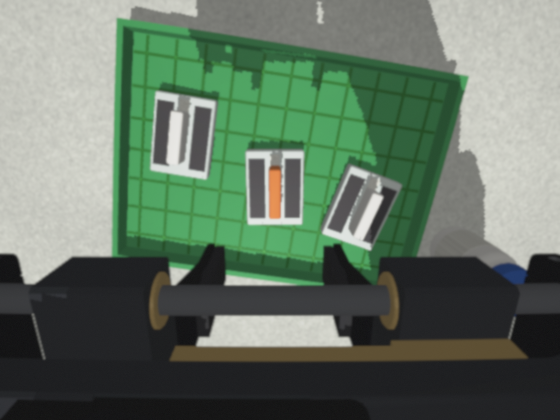

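The wrist view shows the orange cassette with corners at about (246,150), (303,150), (303,224) and (248,224). The rib runs from (269,165) to (281,220), and the neighbours stay clear of the fingers.

```bash
python3 - <<'E'
from h import *; from bench import r
d=np.load("w3.npz"); c={"camera_matrix":d["K"],"D":d["D"]};T=d["T"]
uv=np.array([(246,150),(303,150),(303,224),(248,224)],float)
q,e=fit(c,[(40,30,22),(40,-30,22),(-40,-30,22),(-40,30,22)],uv,[.499,.2517,.186],T); print(q,e.round(1).tolist())
im=cv2.imread("pics/w3.png").astype(int); m=((im[...,2]>130)&(im[...,1]<130)&(im[...,0]<70)).astype(np.uint8); m[:150]=0;m[230:]=0
v,u=np.nonzero(m); rc=cv2.minAreaRect(np.c_[u,v].astype(np.float32)); bx=cv2.boxPoints(rc); print(rc,bx.tolist()); w=ray(c,bx,.048,T); print(w.round(4),w.mean(0))
q[2]=q[2]; s=r.read_state()
Rc=Rt(q[2],0)*FL; g=[q[0],q[1],.006+.031]; # grasp pt on rib
p=tcp(np.array(g),Rc); print(p); plan(s["ee_pos"],s["eef_rot"],p,Rc,6)
E
```

```text
[0.50196598 0.25352761 0.19463136] [[-0.8, -0.2], [1.6, -0.6], [0.2, 0.3], [-0.5, 0.7]]
((275.0, 169.5), (1.0, 8.0), 90.0) [[271.0, 169.0], [279.0, 169.0], [279.0, 170.0], [271.0, 170.0]]
[[0.5254 0.2621 0.048 ]
 [0.5268 0.2546 0.048 ]
 [0.5258 0.2545 0.048 ]
 [0.5244 0.2619 0.048 ]] [0.52559402 0.25827983 0.048     ]
[0.50196598 0.25352761 0.0183    ]
step mm 29.4 deg 0.03 n=6
[[0.003, 0.007, 0.147], [0.003, 0.007, 0.147], [0.002, 0.007, 0.147], [0.002, 0.007, 0.147], [0.002, 0.007, 0.147], [0.002, 0.007, 0.147]] [-0.0001, 0.0001, 0.0001]
```

Emit:
{"name": "play_rows", "arguments": {"claw": [0.4,0.4,0.4,0.4,0.4,0.4,0.4,0.4], "delta_pos": [[0.003,0.007,0.14],[0.003,0.007,0.14],[0.002,0.007,0.14],[0.002,0.007,0.14],[0.002,0.007,0.14],[0.002,0.007,0.1],[0,0,0.055],[0,0,0]], "delta_rot": [[0,0,0],[0,0,0],[0,0,0],[0,0,0],[0,0,0],[0,0,0],[0,0,0],[0,0,0]]}}

```text
time: 15.35
ee_pos: [0.5043, 0.2437, 0.0264]
eef_rot: [0.996, 0.093, -0.0, 0.001]
ft_force: [-0.4, -1.1, 0.1]
width: 0.0522
grip_force: 0.0
```

Emit:
{"name": "play_rows", "arguments": {"claw": [1,1,1,1,1,1,1,1], "delta_pos": [[0,0,0],[0,0,0],[0,0,0],[0,0,0],[0,0,0],[0,0,0],[0,0,0],[0,0,0]], "delta_rot": [[0,0,0],[0,0,0],[0,0,0],[0,0,0],[0,0,0],[0,0,0],[0,0,0],[0,0,0]], "squeeze": 25}}

```text
time: 16.15
ee_pos: [0.5053, 0.2444, 0.0279]
eef_rot: [0.996, 0.093, 0.001, 0.0]
ft_force: [-1.1, 2.5, 3.6]
width: 0.012
grip_force: 25.0
```

Emit:
{"name": "play_rows", "arguments": {"claw": [1,1,1,1,1,1,1,1], "delta_pos": [[0,0,-0.05],[0,0,-0.1],[0,0,-0.15],[0,0,-0.2],[0,0,-0.2],[0,0,-0.15],[0,0,-0.05],[0,0,0]], "delta_rot": [[0,0,0],[0,0,0],[0,0,0],[0,0,0],[0,0,0],[0,0,0],[0,0,0],[0,0,0]]}}

```text
time: 16.95
ee_pos: [0.5054, 0.2442, 0.2089]
eef_rot: [0.996, 0.093, 0.002, -0.0]
ft_force: [0.2, -0.6, -2.7]
width: 0.0116
grip_force: 25.0
```

```bash
python3 - <<'E'
from h import *; from bench import r
s=r.read_state(); print(s["width"],s["grip_force"],s["ee_pos"],s["eef_rot"])
Rc=Rt(F[2],0)*FL; sl=W(F,[-58.5,58,12])[0]; sl[2]=.2; print(sl)
c=r.camera("side"); b=r.camera("top")
cv2.imwrite("pics/s3.png",np.hstack([cv2.resize(c["pixels"][60:260,130:330],None,fx=2,fy=2)[:,:,::-1],cv2.resize(b["pixels"][140:240,130:230],None,fx=4,fy=4)[:,:,::-1]]))
plan(s["ee_pos"],s["eef_rot"],sl,Rc,11)
E
```

```text
0.011586476566350144 24.99989926815033 [0.50537591 0.24423373 0.20888593] [ 9.95651335e-01  9.31361224e-02  2.01035445e-03 -2.02234895e-04]
[ 0.50349226 -0.18688235  0.2       ]
step mm 39.2 deg 1.35 n=11
[[-0.037, 0.192, 0.004], [-0.033, 0.193, 0.004], [-0.028, 0.194, 0.004], [-0.023, 0.195, 0.004], [-0.019, 0.195, 0.004], [-0.014, 0.195, 0.004], [-0.01, 0.196, 0.004], [-0.005, 0.196, 0.004], [-0.0, 0.196, 0.004], [0.004, 0.196, 0.004], [0.009, 0.196, 0.004]] [-0.0, -0.0001, 0.0075]
```

View pics/s3.png

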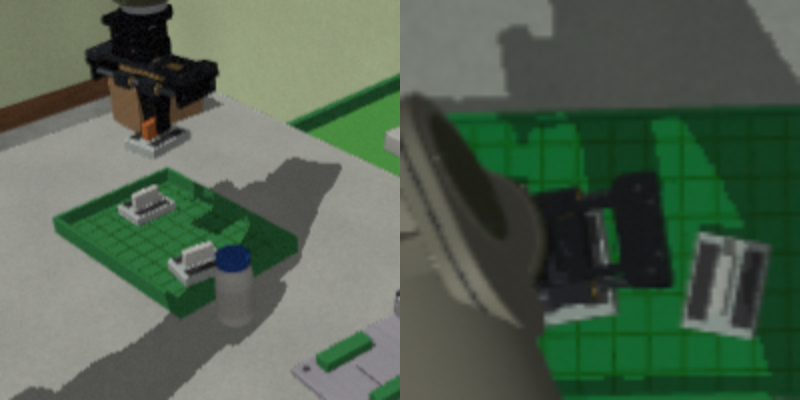

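The cassette is held level in the air and both white-ribbed ones are still in the tray. Carrying it to the slot.

Emit:
{"name": "play_rows", "arguments": {"claw": [1,1,1,1,1,1,1,1], "delta_pos": [[-0.037,0.192,0.004],[-0.033,0.193,0.004],[-0.028,0.194,0.004],[-0.023,0.195,0.004],[-0.019,0.195,0.004],[-0.014,0.195,0.004],[-0.01,0.196,0.004],[-0.005,0.196,0.004]], "delta_rot": [[0,0,0.0075],[0,0,0.0075],[0,0,0.0075],[0,0,0.0075],[0,0,0.0075],[0,0,0.0075],[0,0,0.0075],[0,0,0.0075]]}}

```text
time: 17.85
ee_pos: [0.5024, -0.0709, 0.1994]
eef_rot: [1.0, -0.001, -0.001, 0.0]
ft_force: [0.4, 0.3, -0.6]
width: 0.0119
grip_force: 25.0
```

Emit:
{"name": "play_rows", "arguments": {"claw": [1,1,1,1,1,1,1], "delta_pos": [[0,0.196,0.004],[0.004,0.196,0.004],[0.009,0.196,0.004],[0,0,0],[0,0,0],[0,0,0],[0,0,0]], "delta_rot": [[0,0,0.0075],[0,0,0.0075],[0,0,0.0075],[0,0,0],[0,0,0],[0,0,0],[0,0,0]]}}

```text
time: 18.55
ee_pos: [0.5033, -0.1856, 0.1983]
eef_rot: [0.999, -0.035, 0.0, -0.0]
ft_force: [0.7, -0.6, -0.4]
width: 0.0117
grip_force: 25.0
```

```bash
python3 - <<'E'
from h import *; from bench import r
s=r.read_state(); print(np.round(s["joint_positions"],2),s["width"],s["ee_pos"],s["eef_rot"])
Rc=Rt(F[2],0)*FL; sl=W(F,[-58.5,58,12])[0]; print(sl,Rc.as_quat())
c=r.camera("wrist"); T=np.eye(4);T[:3,:3]=R.from_quat(s["eef_rot"]).as_matrix();T[:3,3]=s["ee_pos"]; T=T@c["hand_eye"]
cv2.imwrite("pics/w4.png",c["pixels"][:,:,::-1])
print("stop",proj(c,W(F,[(-20,115,30),(-20,90,30),(-100,90,30),(-100,115,30)]),T).round(1).tolist(), "line",proj(c,W(F,[(-60,80,12),(-60,-40,12)]),T).round(1).tolist())
h=s["ee_pos"][2]*1000-21; q=[*s["ee_pos"][:2],F[2]]
print("cass top",proj(c,W(q,[(40,30,h+16),(40,-30,h+16),(-40,-30,h+16),(-40,30,h+16)]),T).round(1).tolist())
b=s["ee_pos"].copy() if hasattr(s["ee_pos"],'copy') else s["ee_pos"]
plan(s["ee_pos"],s["eef_rot"],[sl[0],sl[1],.042],Rc,7)
E
```

```text
[-0.2   0.15  0.52  1.76 -0.08  1.25 -1.3 ] 0.011675759204493959 [ 0.50327687 -0.1856016   0.19831144] [ 9.99382313e-01 -3.51392951e-02  4.64599690e-04 -7.74173926e-05]
[ 0.50349226 -0.18688235  0.012     ] [ 0.99933212 -0.03654186  0.          0.        ]
stop [[218.8, 152.5], [244.0, 152.6], [245.7, 228.7], [222.1, 228.6]] line [[255.6, 188.0], [366.9, 188.3]]
cass top [[218.0, 188.2], [334.4, 188.5], [326.8, 321.8], [224.4, 321.6]]
step mm 22.3 deg 0.02 n=7
[[0.0, 0.001, 0.112], [0.0, 0.001, 0.112], [0.0, 0.001, 0.112], [0.0, 0.001, 0.112], [0.0, 0.001, 0.112], [0.0, 0.001, 0.112], [0.0, 0.001, 0.112]] [-0.0, -0.0, 0.0001]
```

View pics/w4.png

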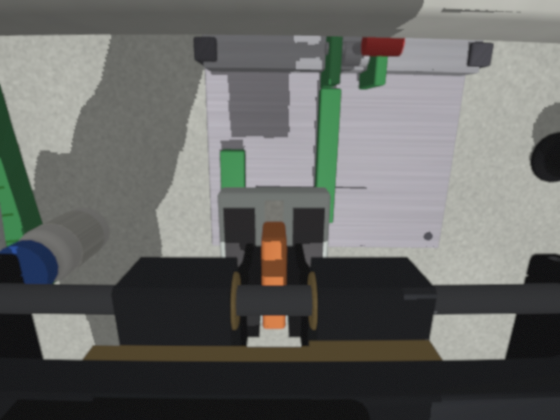

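The stop's far edge sits at row 150, cols 221–245, and the centre line is at row 187. Both match the predictions within 2 px. The cassette's far edge is at row 188, cols 219–329. I'll refine how it sits in the hand from that edge numerically.

```bash
python3 - <<'E'
from h import *; from bench import r
im=cv2.imread("pics/w4.png"); g=im.astype(int).sum(2)//3
for v in (192,198): print(v,g[v,212:226].tolist(),g[v,322:336].tolist())
for u in (232,275,315): print(u,g[180:194,u].tolist())
b=im.astype(int); m=(b[...,2]>140)&(b[...,0]<80)&(b[...,1]<140)
for v in (224,228,235,250): print("rib",v,np.nonzero(im[v,250:300,2].astype(int)-im[v,250:300,0]>50)[0][[0,-1]]+250)
for u in (266,274,282): print("ribtop", np.nonzero(im[200:340,u,2].astype(int)-im[200:340,u,0]>50)[0][[0,-1]]+200)
E
```

```text
192 [177, 178, 179, 178, 177, 173, 160, 137, 116, 106, 103, 103, 103, 101] [102, 102, 102, 102, 102, 102, 103, 103, 104, 104, 104, 105, 117, 142]
198 [176, 178, 177, 176, 168, 147, 125, 114, 114, 115, 115, 115, 115, 115] [115, 114, 115, 114, 115, 113, 111, 108, 104, 103, 103, 107, 129, 160]
232 [101, 102, 102, 103, 102, 103, 102, 100, 98, 97, 98, 99, 103, 107]
275 [181, 180, 179, 179, 172, 149, 113, 93, 94, 96, 97, 99, 103, 108]
315 [68, 68, 66, 65, 65, 65, 72, 84, 93, 96, 97, 98, 102, 108]
rib 224 [264 283]
rib 228 [264 284]
rib 235 [263 284]
rib 250 [261 286]
ribtop [223 328]
ribtop [223 328]
ribtop [223 328]
```

```bash
python3 - <<'E'
from h import *; from bench import r
s=r.read_state(); c=r.camera("wrist"); Rq=R.from_quat(s["eef_rot"]); T=np.eye(4);T[:3,:3]=Rq.as_matrix();T[:3,3]=s["ee_pos"]; T=T@c["hand_eye"]
yaw=F[2]
def f(x):
    dx,dy,h=x; q=[*(s["ee_pos"][:2]+Rq.apply([dx,dy,0])[:2]),yaw]; z=s["ee_pos"][2]*1000-h*1000
    P=proj(c,W(q,[(40,30,z+16),(40,-30,z+16),(40,0,z),(-25,0,z+42),(25,6,z+42),(25,-6,z+42)]),T)
    return [P[0,0]-217.3,P[1,0]-330.2,P[0,1]-194.5,P[2,1]-185.5,P[4,0]-263,P[5,0]-285]
g=least_squares(f,[0,0,.022],x_scale=.01); print(g.x*1000,g.fun.round(1),s["ee_pos"])
E
```

```text
[-4.04137922 -1.19338917 26.4999484 ] [ 0.5 -0.2 -1.2  1.3 -1.8  1.6] [ 0.50337403 -0.18577863  0.1985562 ]
```

Emit:
{"name": "play_rows", "arguments": {"claw": [1,1,1,1,1,1,1,1], "delta_pos": [[0.008,0.005,0.11],[0,0,0.13],[0,0,0.13],[0,0,0.13],[0,0,0.13],[0,0,0.09],[0,0,0.04],[0,0,0]], "delta_rot": [[0,0,0],[0,0,0],[0,0,0],[0,0,0],[0,0,0],[0,0,0],[0,0,0],[0,0,0]]}}

```text
time: 19.45
ee_pos: [0.5047, -0.1876, 0.0463]
eef_rot: [0.999, -0.036, 0.0, 0.0]
ft_force: [0.4, 0.3, -0.3]
width: 0.0118
grip_force: 25.0
```

Emit:
{"name": "play_rows", "arguments": {"claw": [1,1,1,1], "delta_pos": [[0,0,0.01],[0,0,0.01],[0,0,0.01],[0,0,0]], "delta_rot": [[0,0,0],[0,0,0],[0,0,0],[0,0,0]]}}

```text
time: 19.85
ee_pos: [0.5053, -0.1881, 0.0411]
eef_rot: [0.999, -0.036, 0.001, 0.0]
ft_force: [0.4, -0.4, -0.9]
width: 0.0118
grip_force: 25.0
```

Emit:
{"name": "play_rows", "arguments": {"claw": [1,1,1,1], "delta_pos": [[0,0,0.01],[0,0,0.008],[0,0,0],[0,0,0]], "delta_rot": [[0,0,0],[0,0,0],[0,0,0],[0,0,0]]}}

```text
time: 20.25
ee_pos: [0.5051, -0.1881, 0.0373]
eef_rot: [0.999, -0.036, 0.001, 0.0]
ft_force: [-0.4, 0.1, -0.7]
width: 0.0118
grip_force: 25.0
```

Emit:
{"name": "play_rows", "arguments": {"claw": [1,1,1,1], "delta_pos": [[0,0,0.007],[0,0,0.007],[0,0,0],[0,0,0]], "delta_rot": [[0,0,0],[0,0,0],[0,0,0],[0,0,0]]}}

```text
time: 20.65
ee_pos: [0.5051, -0.1881, 0.0345]
eef_rot: [0.999, -0.036, 0.001, 0.0]
ft_force: [0.3, 0.2, -1.5]
width: 0.0119
grip_force: 25.0
```

Emit:
{"name": "play_rows", "arguments": {"claw": [1,1,1,1], "delta_pos": [[0,0,0.005],[0,0,0.005],[0,0,0],[0,0,0]], "delta_rot": [[0,0,0],[0,0,0],[0,0,0],[0,0,0]]}}

```text
time: 21.05
ee_pos: [0.5053, -0.1882, 0.0339]
eef_rot: [0.999, -0.036, 0.001, -0.0]
ft_force: [-6.8, 3.1, 16.8]
width: 0.0117
grip_force: 25.0
```

Emit:
{"name": "play_rows", "arguments": {"claw": [1,1,1,1,1], "delta_pos": [[0,0,-0.005],[0,-0.005,0],[0,-0.005,0],[0,-0.003,0],[0,0,0]], "delta_rot": [[0,0,0],[0,0,0],[0,0,0],[0,0,0],[0,0,0]]}}

```text
time: 21.55
ee_pos: [0.5057, -0.1861, 0.0339]
eef_rot: [0.999, -0.036, 0.001, 0.001]
ft_force: [-0.5, -3.6, 5.3]
width: 0.0119
grip_force: 25.0
```

Emit:
{"name": "play_rows", "arguments": {"claw": [0.65,0.65,0.65,0.65,0.65,0.65,0.65,0.65], "delta_pos": [[0,0,0],[0,0,0],[0,0,0],[0,0,0],[0,0,-0.1],[0,0,-0.2],[0,0,-0.25],[0,0,-0.1]], "delta_rot": [[0,0,0],[0,0,0],[0,0,0],[0,0,0],[0,0,0],[0,0,0],[0,0,0],[0,0,0]]}}

```text
time: 22.35
ee_pos: [0.5066, -0.1861, 0.1679]
eef_rot: [0.999, -0.036, 0.004, 0.0]
ft_force: [-0.1, -0.0, 0.6]
width: 0.0304
grip_force: 0.0
```

Emit:
{"name": "play_rows", "arguments": {"claw": [0.4,0.4,0.4,0.4,0.4], "delta_pos": [[-0.15,0.1,-0.2],[-0.15,0.15,-0.15],[0,0,0],[0,0,0],[0,0,0]], "delta_rot": [[0,0,0],[0,0,0],[0,0,0],[0,0,0],[0,0,0]]}}

```text
time: 22.85
ee_pos: [0.4452, -0.2277, 0.2288]
eef_rot: [0.999, -0.036, 0.001, -0.0]
ft_force: [0.5, 0.2, -0.3]
width: 0.0518
grip_force: 0.0
```

```bash
python3 - <<'E'
from h import *; from bench import r
s=r.read_state(); c=r.camera("wrist"); Rq=R.from_quat(s["eef_rot"]); T=np.eye(4);T[:3,:3]=Rq.as_matrix();T[:3,3]=s["ee_pos"]; T=T@c["hand_eye"]
print(np.round(s["joint_positions"],2),s["ee_pos"],s["width"])
a=c["pixels"][:,:,::-1].copy(); cv2.imwrite("pics/w5.png",a)
q=W(F,[-60,60,0])[0]; q=[q[0],q[1],F[2]]
for nm,P in [("stop",W(F,[(-20,115,30),(-20,90,30),(-100,90,30),(-100,115,30)])),("cass",W(q,[(40,30,28),(40,-30,28),(-40,-30,28),(-40,30,28)])),("rib",W(q,[(25,6,54),(25,-6,54),(-25,-6,54),(-25,6,54)])),("knob",[K(1.25)]),("fence",W(F,[(-95,15,31),(-95,-5,31)]))]:
    print(nm,proj(c,P,T).round(1).tolist())
E
```

```text
[-0.16  0.03  0.57  1.8  -0.02  1.31 -1.24] [ 0.4451571  -0.2276568   0.22875562] 0.051760515116000855
stop [[176.8, 96.0], [200.8, 95.9], [205.0, 172.3], [182.4, 172.3]]
cass [[201.2, 96.0], [258.8, 95.9], [259.6, 172.0], [205.4, 171.9]]
rib [[221.0, 110.8], [233.2, 110.8], [234.8, 161.9], [223.0, 161.8]]
knob [[310.3, -41.6]]
fence [[273.1, 168.0], [291.4, 168.0]]
```

View pics/w5.png

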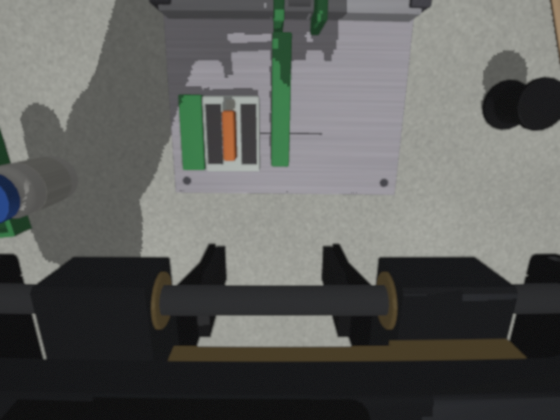

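The cassette (cols 203–260, rows 96–170) sits flush against the stop (cols 180–203), and the centre line at row 133 meets its middle. Now back to the knob at the pose where I released it.

```bash
python3 - <<'E'
from h import *; from bench import r
s=r.read_state(); Ro=R.from_quat([0.9434,-0.034,0.3297,0.012]); g=np.array([.6352,-.2644,.1172]); z=Ro.apply([0,0,1]); pre=g-z*.12; print(pre)
plan(s["ee_pos"],s["eef_rot"],pre,Ro,8)
E
```

```text
[ 0.56064899 -0.25899269  0.21107709]
step mm 15.1 deg 4.81 n=8
[[0.073, 0.014, 0.011], [0.072, 0.014, 0.017], [0.071, 0.014, 0.023], [0.068, 0.014, 0.029], [0.066, 0.014, 0.035], [0.063, 0.014, 0.04], [0.059, 0.014, 0.045], [0.055, 0.014, 0.05]] [-0.0, 0.0267, 0.0]
```

Emit:
{"name": "play_rows", "arguments": {"claw": [0.4,0.4,0.4,0.4,0.4,0.4,0.4,0.4], "delta_pos": [[0.073,0.014,0.011],[0.072,0.014,0.017],[0.071,0.014,0.023],[0.068,0.014,0.029],[0.066,0.014,0.035],[0.063,0.014,0.04],[0.059,0.014,0.045],[0.055,0.014,0.05]], "delta_rot": [[0,0.0267,0],[0,0.0267,0],[0,0.0267,0],[0,0.0267,0],[0,0.0267,0],[0,0.0267,0],[0,0.0267,0],[0,0.0267,0]]}}

```text
time: 23.7
ee_pos: [0.5611, -0.259, 0.2112]
eef_rot: [0.943, -0.034, 0.331, 0.012]
ft_force: [0.9, 1.3, 0.4]
width: 0.0521
grip_force: 0.0
```

Emit:
{"name": "play_rows", "arguments": {"claw": [0.4,0.4,0.4,0.4], "delta_pos": [[0,0,0],[0,0,0],[0,0,0],[0,0,0]], "delta_rot": [[0,0,0],[0,0,0],[0,0,0],[0,0,0]]}}

```text
time: 24.1
ee_pos: [0.561, -0.2593, 0.2126]
eef_rot: [0.943, -0.034, 0.33, 0.012]
ft_force: [0.1, -0.1, 0.4]
width: 0.0526
grip_force: 0.0
```

```bash
python3 - <<'E'
from h import *; from bench import r
s=r.read_state(); Ro=R.from_quat([0.9434,-0.034,0.3297,0.012]); g=np.array([.6352,-.2644,.1172])
print(np.round(s["joint_positions"],2),s["ee_pos"],s["eef_rot"])
c=r.camera("wrist"); Rq=R.from_quat(s["eef_rot"]); T=np.eye(4);T[:3,:3]=Rq.as_matrix();T[:3,3]=s["ee_pos"]; T=T@c["hand_eye"]
L=K(1.25); L=np.array([L,L])+W([0,0,F[2]],[(0,12,0),(0,-12,0)]); print("knob",proj(c,L,T))
im=c["pixels"].astype(int); m=(im[...,0]>80)&(im[...,1]<50)&(im[...,2]<50); v,u=np.nonzero(m); print(u.min(),u.max(),v.min(),v.max(),u.mean(),v.mean())
plan(s["ee_pos"],s["eef_rot"],g,Ro,6)
E
```

```text
[-0.19 -0.11  0.67  2.11 -0.4   0.53 -0.85] [ 0.56098721 -0.25926103  0.21260416] [ 0.943382   -0.0336757   0.32977398  0.01206097]
knob [[261.14484344 212.15410816]
 [289.87499211 212.19356159]]
197 287 208 344 272.6225165562914 217.42825607064017
step mm 20.2 deg 0.01 n=6
[[-0.001, -0.0, 0.101], [-0.001, -0.0, 0.101], [-0.001, -0.0, 0.101], [-0.001, -0.0, 0.101], [-0.001, -0.0, 0.101], [-0.001, -0.0, 0.101]] [-0.0, -0.0, 0.0]
```

The knob is where I left it. Moving in and closing.

Emit:
{"name": "play_rows", "arguments": {"claw": [0.4,0.4,0.4,0.4,0.4,0.4,0.4,0.4], "delta_pos": [[-0.001,0,0.11],[-0.001,0,0.12],[-0.001,0,0.12],[-0.001,0,0.12],[-0.001,0,0.09],[-0.001,0,0.045],[0,0,0],[0,0,0]], "delta_rot": [[0,0,0],[0,0,0],[0,0,0],[0,0,0],[0,0,0],[0,0,0],[0,0,0],[0,0,0]]}}

```text
time: 24.95
ee_pos: [0.6349, -0.265, 0.117]
eef_rot: [0.943, -0.034, 0.33, 0.012]
ft_force: [0.1, -0.1, 0.7]
width: 0.0518
grip_force: 0.0
```

Emit:
{"name": "play_rows", "arguments": {"claw": [1,1,1,1,1,1,1,1], "delta_pos": [[0,0,0],[0,0,0],[0,0,0],[0,0,0],[0,0,0],[0,0,0],[0,0,0],[0,0,0]], "delta_rot": [[0,0,0],[0,0,0],[0,0,0],[0,0,0],[0,0,0],[0,0,0],[0,0,0],[0,0,0]], "squeeze": 25}}

```text
time: 25.75
ee_pos: [0.6351, -0.2649, 0.117]
eef_rot: [0.943, -0.034, 0.33, 0.012]
ft_force: [-1.2, 0.6, 3.6]
width: 0.0236
grip_force: 25.0
```

Emit:
{"name": "play_rows", "arguments": {"claw": [1,1,1,1,1,1,1], "delta_pos": [[0,-0.012,0],[0,-0.012,0],[0,-0.012,0],[0,-0.012,0],[0,-0.012,0],[0,0,0],[0,0,0]], "delta_rot": [[0,0,0],[0,0,0],[0,0,0],[0,0,0],[0,0,0],[0,0,0],[0,0,0]]}}

```text
time: 26.45
ee_pos: [0.636, -0.2524, 0.1169]
eef_rot: [0.943, -0.034, 0.33, 0.012]
ft_force: [-0.0, -0.2, 5.5]
width: 0.0238
grip_force: 25.0
```

Emit:
{"name": "play_rows", "arguments": {"claw": [1,1,1,1], "delta_pos": [[0,-0.005,0],[0,-0.005,0],[0,0,0],[0,0,0]], "delta_rot": [[0,0,0],[0,0,0],[0,0,0],[0,0,0]]}}

```text
time: 26.85
ee_pos: [0.6359, -0.2515, 0.1169]
eef_rot: [0.943, -0.034, 0.33, 0.012]
ft_force: [0.3, -4.4, 4.5]
width: 0.0237
grip_force: 25.0
```

Emit:
{"name": "play_rows", "arguments": {"claw": [1,1,1,1], "delta_pos": [[0,-0.005,0],[0,-0.003,0],[0,0,0],[0,0,0]], "delta_rot": [[0,0,0],[0,0,0],[0,0,0],[0,0,0]]}}

```text
time: 27.25
ee_pos: [0.6357, -0.2513, 0.117]
eef_rot: [0.943, -0.035, 0.33, 0.013]
ft_force: [0.5, -7.1, 3.4]
width: 0.0241
grip_force: 25.0
```

```bash
python3 - <<'E'
from h import *; from bench import r
s=r.read_state(); print(np.round(s["joint_positions"],2),s["ee_pos"],s["ft_force"])
c=r.camera("top"); a=c["pixels"][190:230,290:350][:,:,::-1]; cv2.imwrite("pics/t5.png",cv2.resize(a,None,fx=10,fy=10,interpolation=cv2.INTER_CUBIC))
arc(s["ee_pos"],s["eef_rot"],1.24,.76,38,30,8,y=4.7)
E
```

```text
[-0.18  0.24  0.66  2.06 -1.02  0.42 -0.37] [ 0.63565741 -0.25131928  0.11696257] [ 0.50843859 -7.14771726  3.43555635]
[[-0.021, 0.0, -0.012], [-0.021, 0.0, -0.011], [-0.022, 0.0, -0.009], [-0.023, 0.0, -0.008], [-0.023, 0.0, -0.006], [-0.024, 0.0, -0.004], [-0.024, 0.0, -0.002], [-0.024, 0.0, -0.001]]
[[-0.0, -0.0056, -0.0], [-0.0, -0.0056, -0.0], [-0.0, -0.0056, -0.0], [-0.0, -0.0056, -0.0], [-0.0, -0.0056, -0.0], [-0.0, -0.0056, -0.0], [-0.0, -0.0056, -0.0], [-0.0, -0.0056, -0.0]]
```

The fence is snug: 7 N and no further travel. Lowering the lever.

Emit:
{"name": "play_rows", "arguments": {"claw": [1,1,1,1,1,1,1,1], "delta_pos": [[-0.021,0,-0.012],[-0.021,0,-0.011],[-0.022,0,-0.009],[-0.023,0,-0.008],[-0.023,0,-0.006],[-0.024,0,-0.004],[-0.024,0,-0.002],[-0.024,0,-0.001]], "delta_rot": [[0,-0.0056,0],[0,-0.0056,0],[0,-0.0056,0],[0,-0.0056,0],[0,-0.0056,0],[0,-0.0056,0],[0,-0.0056,0],[0,-0.0056,0]]}}

```text
time: 28.1
ee_pos: [0.5994, -0.2483, 0.1039]
eef_rot: [0.964, -0.036, 0.262, 0.011]
ft_force: [6.4, -9.0, -6.4]
width: 0.0238
grip_force: 25.0
```

```bash
python3 - <<'E'
from h import *; from bench import r
s=r.read_state(); print(np.round(s["joint_positions"],2),s["ee_pos"],s["ft_force"],tcp(K(.76,3),RL(30)))
arc(s["ee_pos"],s["eef_rot"],.76,.3,30,23,8,y=4.7)
E
```

```text
[-0.3   0.24  0.79  2.05 -0.74  0.53 -0.63] [ 0.59936589 -0.24829917  0.10393344] [ 6.40337294 -8.98590802 -6.4193195 ] [ 0.59792432 -0.24894494  0.10278395]
[[-0.023, -0.0, 0.001], [-0.023, -0.0, 0.003], [-0.023, -0.0, 0.004], [-0.022, -0.0, 0.006], [-0.022, -0.0, 0.007], [-0.021, -0.0, 0.009], [-0.021, -0.0, 0.01], [-0.02, -0.0, 0.011]]
[[0.0, -0.0049, -0.0], [0.0, -0.0049, -0.0], [0.0, -0.0049, -0.0], [0.0, -0.0049, -0.0], [0.0, -0.0049, -0.0], [0.0, -0.0049, -0.0], [0.0, -0.0049, -0.0], [0.0, -0.0049, -0.0]]
```

Emit:
{"name": "play_rows", "arguments": {"claw": [1,1,1,1,1,1,1,1], "delta_pos": [[-0.023,0,0.001],[-0.023,0,0.003],[-0.023,0,0.004],[-0.022,0,0.006],[-0.022,0,0.007],[-0.021,0,0.009],[-0.021,0,0.01],[-0.02,0,0.011]], "delta_rot": [[0,-0.0049,0],[0,-0.0049,0],[0,-0.0049,0],[0,-0.0049,0],[0,-0.0049,0],[0,-0.0049,0],[0,-0.0049,0],[0,-0.0049,0]], "squeeze": 30}}

```text
time: 28.9
ee_pos: [0.5746, -0.2465, 0.0805]
eef_rot: [0.978, -0.036, 0.204, 0.009]
ft_force: [-0.0, -4.8, 9.2]
width: 0.0234
grip_force: 30.0
```

```bash
python3 - <<'E'
from h import *; from bench import r
s=r.read_state(); print(np.round(s["joint_positions"],2),s["ee_pos"],s["ft_force"],tcp(K(.3,3),RL(23)))
Ro=RL(20); plan(s["ee_pos"],s["eef_rot"],tcp(K(-.05,4.0),Ro),Ro,8)
arc(s["ee_pos"],s["eef_rot"],.3,-.05,23,20,7,y=4)
E
```

```text
[-0.33  0.29  0.83  2.02 -0.64  0.62 -0.73] [ 0.57455893 -0.24645418  0.0804892 ] [-0.01717674 -4.78687427  9.20311107] [ 0.57161649 -0.2470184   0.0777398 ]
step mm 3.8 deg 0.45 n=8
[[-0.015, -0.0, 0.012], [-0.015, -0.0, 0.012], [-0.014, -0.0, 0.012], [-0.014, -0.0, 0.013], [-0.014, -0.0, 0.013], [-0.014, -0.0, 0.013], [-0.014, -0.0, 0.013], [-0.014, -0.0, 0.013]] [0.0001, -0.0025, -0.0]
[[-0.016, -0.0, 0.011], [-0.015, -0.0, 0.012], [-0.015, -0.0, 0.013], [-0.014, -0.0, 0.013], [-0.013, -0.0, 0.014], [-0.012, -0.0, 0.015], [-0.011, -0.0, 0.015]]
[[0.0, -0.0024, -0.0], [0.0, -0.0024, -0.0], [0.0, -0.0024, -0.0], [0.0, -0.0024, -0.0], [0.0, -0.0024, -0.0], [0.0, -0.0024, -0.0], [0.0, -0.0024, -0.0]]
```

Emit:
{"name": "play_rows", "arguments": {"claw": [1,1,1,1,1,1,1,1], "delta_pos": [[-0.016,0,0.011],[-0.015,0,0.012],[-0.015,0,0.013],[-0.014,0,0.013],[-0.013,0,0.014],[-0.012,0,0.015],[-0.011,0,0.015],[0,0,0]], "delta_rot": [[0,-0.0024,0],[0,-0.0024,0],[0,-0.0024,0],[0,-0.0024,0],[0,-0.0024,0],[0,-0.0024,0],[0,-0.0024,0],[0,0,0]]}}

```text
time: 29.7
ee_pos: [0.5626, -0.2456, 0.0547]
eef_rot: [0.983, -0.036, 0.177, 0.007]
ft_force: [-1.1, -5.9, 4.7]
width: 0.0235
grip_force: 30.0
```

```bash
python3 - <<'E'
from h import *; from bench import r
s=r.read_state(); print(np.round(s["joint_positions"],2),s["ee_pos"],s["ft_force"])
Rq=R.from_quat(s["eef_rot"]); g=np.array(s["ee_pos"])-Rq.apply([0,0,.0187]); l=(R.from_euler('z',-F[2]).apply(g-[F[0],F[1],0]))*1000
print("knob in frame",l, "angle", np.arctan2(l[2]-55,70-l[0])-np.radians(15)); print("start TCP was .562,-.261,.0581; down dir in tool", Rq.inv().apply([0,0,-1]))
E
```

```text
[-0.31  0.34  0.82  2.02 -0.65  0.63 -0.72] [ 0.5626185  -0.24556341  0.05474462] [-1.12055535 -5.92765152  4.65934019]
knob in frame [-1.77530899  3.83272822 72.26760815] angle -0.025707327995545898
start TCP was .562,-.261,.0581; down dir in tool [-0.34916756 -0.00188961  0.9370584 ]
```

Emit:
{"name": "play_rows", "arguments": {"claw": [1,1,1,1], "delta_pos": [[-0.004,0,0.01],[-0.002,0,0.005],[0,0,0],[0,0,0]], "delta_rot": [[0,0,0],[0,0,0],[0,0,0],[0,0,0]]}}

```text
time: 30.1
ee_pos: [0.5623, -0.2457, 0.0525]
eef_rot: [0.983, -0.036, 0.178, 0.007]
ft_force: [-13.5, -1.8, 24.3]
width: 0.0239
grip_force: 30.0
```

Emit:
{"name": "play_rows", "arguments": {"claw": [0.5,0.5,0.5,0.5,0.5,0.5,0.5,0.5], "delta_pos": [[0,0,0],[0,0,0],[0,0,0],[0,0,0],[0,0,-0.1],[0,0,-0.2],[0,0,-0.2],[0,0,-0.2]], "delta_rot": [[0,0,0],[0,0,0],[0,0,0],[0,0,0],[0,0,0],[0,0,0],[0,0,0],[0,0,0]]}}

```text
time: 30.9
ee_pos: [0.513, -0.2406, 0.1827]
eef_rot: [0.984, -0.036, 0.176, 0.007]
ft_force: [1.2, 1.2, 1.0]
width: 0.0435
grip_force: 0.0
```

Emit:
{"name": "play_rows", "arguments": {"claw": [0.5,0.5,0.5,0.5,0.5,0.5,0.5], "delta_pos": [[-0.2,0,-0.1],[-0.2,0,-0.1],[-0.2,0,-0.1],[-0.1,0,-0.1],[0,0,0],[0,0,0],[0,0,0]], "delta_rot": [[0,-0.03,0],[0,-0.03,0],[0,-0.03,0],[0,-0.02,0],[0,0,0],[0,0,0],[0,0,0]]}}

```text
time: 31.6
ee_pos: [0.3621, -0.2292, 0.227]
eef_rot: [0.999, -0.036, 0.005, 0.0]
ft_force: [0.6, -0.1, 0.4]
width: 0.0437
grip_force: 0.0
```

```bash
python3 - <<'E'
from h import *; from bench import r
s=r.read_state(); print(s["ee_pos"],s["ft_force"])
t=r.camera("top"); w=r.camera("side")
a=cv2.resize(t["pixels"][150:240,285:385],(500,450),interpolation=cv2.INTER_CUBIC); b=cv2.resize(w["pixels"][200:300,280:346+34],(300,300),interpolation=cv2.INTER_CUBIC)
o=np.zeros((450,800,3),np.uint8); o[:,:500]=a; o[:300,500:]=b; cv2.imwrite("pics/f1.png",o[:,:,::-1])
q=W(F,[-60,60,0])[0]; q=[q[0],q[1],F[2]]
for nm,P in [("cass",W(q,[(40,30,28),(40,-30,28),(-40,-30,28),(-40,30,28)])),("knob0",[K(0,4.7)]),("fence end",W(F,[(-95,30,31),(-95,10,31)]))]: print(nm,((proj(t,P)-[285,150])*5).round(0).tolist(), ((proj(w,P)-[280,200])*3+[500,0]).round(0).tolist())
E
```

```text
[ 0.36210934 -0.22924041  0.22699462] [ 0.55716954 -0.11958951  0.42656758]
cass [[113.0, 234.0], [205.0, 242.0], [195.0, 364.0], [103.0, 356.0]] [[606.0, 88.0], [653.0, 123.0], [585.0, 164.0], [538.0, 126.0]]
knob0 [[255.0, 212.0]] [[693.0, 88.0]]
fence end [[196.0, 356.0], [227.0, 359.0]] [[589.0, 158.0], [606.0, 171.0]]
```

View pics/f1.png

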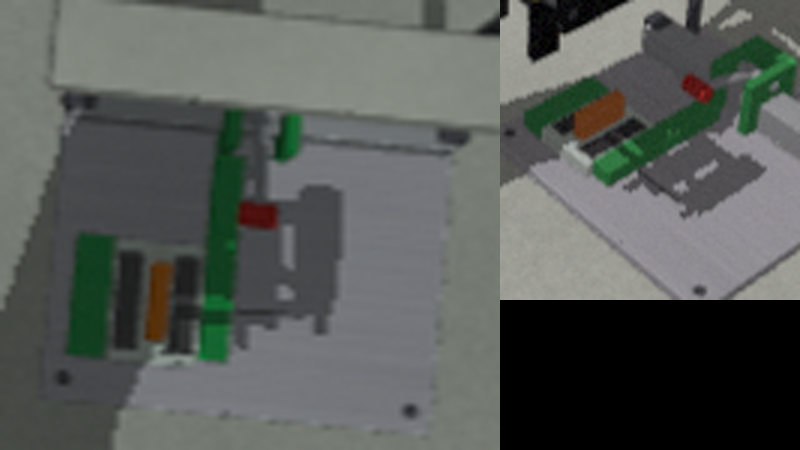

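The final view shows the cassette between the stop and the fence. The knob is at (258,214), against (255,212) predicted for fully down, and the arm is clear of everything.

```bash
python3 -c "
from bench import r
print(r.close_job())"
```

```text
the job is handed in; nothing more can be done
None
```

I clamped the orange-grip cassette flat against the stop on the centre line, closed the fence on it, locked the lever down and handed the job in; no verdict was returned, but the last picture and readings look right and I saw no sign that the lamp or the other objects were touched.

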